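# Stow a jar in the cold box and close its stayed lid

### The arm

A 7-joint arm with a two-finger parallel gripper is mounted at the origin on the work surface. World frame = base frame: x ahead of the robot, y to its left, z up, the work surface at z = 0. Lengths are in mm, angles in degrees, forces in N, time in s.
With the tool pointing down it reaches from about 400 to 875 mm from the base axis. Payload 6.5 kg.
Tool frame: the origin (TCP) lies between the finger pads; the fingertips stand 11 mm ahead of it and the grasp point (between the pads) lies 8 mm behind it; z points along the fingers, y is the direction in which the jaws open and shut (so a half turn about z gives the same grasp; the last joint's range is limited). The gripper opens to 88 mm and grips with 3 to 60 N. Pads are 18 mm wide; open, the fingers measure 123 mm over their backs; the gripper's body (75 mm by 187 mm) begins 45 mm behind the grasp point.
Start: joints at [-3.793, 30.733, -0.252, 88.115, 0.149, 61.152, -4.079], TCP at [649.992, 0.001, 249.716] pointing down, gripper open.
Joint ranges: [-154.64, 154.64], [-21.42, 123.67], [-72.66, 72.17], [13.99, 137.28], [-74.86, 254.86], [10.95, 109.41], [-158.01, 158.01]. Speed limits (degrees/s): [136.94, 136.94, 180, 180, 180, 180, 180].

### API

Orientations are given as a 3x3 rotation matrix whose columns are the frame's x, y, z axes.
In Python, from station import arm gives the robot as it stands.
- The arm moves only by the tool servo_tool, never from a script. Its argument "increments" is one flat list of numbers, 7 for each row, row after row: the turn, a rotation vector about the tool's x, y, z in degrees, then the shift along the tool's x, y, z in mm, then the finger opening in mm, from 0 to 88.1. A call has 1 to 10 rows; each row shifts and turns the commanded pose from where the row before left it, along the tool's axes as they then stand; what a row does not reach is not made up. A row lasts 1/8 s, in which the tool goes at most 62.5 mm and 10.7 degrees, less where a joint would pass 70% of its speed; a pose out of reach is approached as far as the arm can. A call with a gripper value outside its range is refused whole. The fingers move at their own pace and stop on an object; the grip force is fixed at half the most. Time passes only in rows, so rows that do not move let the fingers close. It gives the time, the measured TCP pose, the force and the opening at its end, in the units of the state.
- arm.sense(): the state, without advancing time (a new reading comes with each control period).
- arm.camera(name): name is "scene" or "side" or "wrist"; returns (picture, depth): 400x640x3 uint8, red, green, blue; 400x640 float32, mm along the optical axis (not along the pixel's ray), 0 where there is no reading.
- arm.camera_params(name): a dict with "vfov" (degrees; the focal length in pixels is half the picture's height over the tangent of half this angle, whatever the lens; pixels are square), "cx", "cy" (the principal point, pixels), "distortion" ([k1, k2, p1, p2, k3] as OpenCV has them; the pictures are not rectified), "origin" and "orientation" of the camera in the world. Camera axes: x right, y down, z forward; pixel columns grow to the right and rows downward; lengths in mm; the calibration is good to about 2 mm. A picture is of the moment at which its call begins: read the wrist's pose just before it. camera_params takes no time and is no camera call; for the wrist camera it gives the pose at the moment of the call.
- arm.finish_job(): hands the job in, once; it reports no verdict.
The state is a dict: "time": time; "joints": joint angles; "joint_vel": joint speeds; "tau": joint torques, N m; "eef_pos": TCP position; "tcp_rot": TCP orientation; "ft_force": force on the tool from outside, world axes, zero at the start; "wrist_torque": the same for the moment, N m; "opening": finger opening in mm.
Only numpy, scipy, OpenCV 4.12 (cv2) and the standard library are available. Lean on these libraries where they do the work, as an engineer would, in place of code of your own. Each camera call takes 0.05 s, during which the arm holds its last target.

### The job

Put the orange-capped jar away in the white cold box: first swing the lid up until its folding stay locks and the lid stands on its own, then set the jar down upright in the box, beside the white tub. After that break the stay joint (its red release grip pulls towards the front) and lower the lid gently until it is fully shut. Never force the lid against the stay, let the lid or the jar drop, or disturb the other things.

Things in the scene. Friction and masses are not known exactly. Their poses are not given: they have to be found in the camera images.
- box: White open-topped cold box fixed to the bench, 180 (x) x 260 (y) x 110 mm high, walls 8 mm, floor 8 mm. Origin: centre of its underside, +z up. Its -x face is the front (towards the robot); lid hinge along the top of the +x side, folding stay outside the -y side. The free room for the jar is at negative y; the standing lid looms over the back, so lean the tool 10 to 30 degrees back to the robot.
- lid (a joint): Hinge angle of the aluminium lid (0.8 kg, 182 x 262 x 8 mm): 0 shut, grows as it is raised. The stay goes straight and stops the lid somewhere between 1.18 and 1.37 rad, a different angle each time. Unlocked and let go, the lid falls shut.
- lid_hinge (a point): Point on the lid's hinge axis (parallel to the box's y axis) at mid width, 115 mm above the bench, 90 mm behind the box centre.
- lid_handle (a point): Middle of the lid's black handle, a round bar 12 mm thick, 130 mm long, parallel to the hinge, 235 mm from the hinge axis, 53 mm beyond the lid's edge, 115 mm above the bench when shut, up to 347 mm when open. Can be pinched from above, fingers closing along the box's x, at every lid angle; it rolls between the pads. Lifting takes about 4 N when shut, 1 N nearly open.
- stay_fold (a joint): Bend of the middle of the stay, about 0 folded (lid shut), 2.59 straight, 2.71 locked on its stop past straight. A light spring takes it into lock when the lid is raised to about 1 mm (at the handle) from taut and let go. Broken back to between 2.3 and 2.05 it stays by friction and holds the lid nearly up; above that it may spring back to lock, below about 1.9 the lid may drop.
- release_grip (a point): Middle of the stay's red release grip, a bar 12 mm thick, 66 mm long, parallel to the box's y, on the stay's middle joint; this point is 55 mm outside the -y wall, 160 mm up when locked. Pinch it from above (fingers closing along x); pulled to the front (-x, up 0.38 per 1) with 3 to 10 N it breaks the joint, 39 mm per rad of bend: 20 to 25 mm leaves the stay broken but holding.
- stay_bracket (a point): Steel bracket, 26 mm square, on the box's -y wall, carrying the stay's lower end (links 77 mm each). Clamped by friction in an upright slot within 6 mm of 85 mm above the bench; it sets the locking angle. Pulling or pressing the lid against the stay with over about 14 N at the handle drags it along the slot: damage. 5 to 8 N is plenty to feel the stay come taut.
- jar: The jar to stow: amber glass with orange cap, diameter 54 mm, 95 mm tall, 0.2 to 0.4 kg. Origin: centre of its underside, +z up. Upright on the bench to the left; best gripped around its upper half, about 78 mm above its foot.
- green_jar: Clear jar with green cap, same size as the jar, on the bench; leave it. Origin: centre of its underside.
- tub: White tub, diameter 66 mm, 70 mm tall, standing in the box at its +y end; leave it. Origin: centre of its underside.
- cup: Blue cup, diameter 76 mm, 100 mm tall, behind on the left; leave it. Origin: centre of its underside.
- spatula: Red-handled spatula lying on the bench far left; leave it.
- green_bowl: Green bowl, diameter 190 mm, 80 mm tall, on the right; leave it. Origin: centre of its underside.
- orange_bowl: Orange bowl, diameter 170 mm, 90 mm tall, on the right; leave it. Origin: centre of its underside.
There are look-alikes about, which are no part of the job. There is more than one size of the jar; the job needs the smaller.

How it is judged (in metres and radians):
On the way, in this order (a step that is already met when the one before it is completed fails the run):
1. the lid stands on its own on the locked stay, not touched by the robot (value of joint stay_fold above 2.66 rad and value of joint lid above 1.1 rad and contact force between anything else and lid below 0.3 N), for 0.2 s.
2. the jar stands upright in the box, let go, with the stay still locked (x of jar in the frame of box between -0.085 and 0.085 m and y of jar in the frame of box between -0.125 and 0.125 m and z of jar in the frame of box below 0.02 m and angle between jar's own z axis and vertical below 0.15 rad and contact force between the fingers and jar below 0.1 N and value of joint stay_fold above 2.66 rad), for 0.2 s.
3. the stay joint is broken back past straight while the lid is still up (value of joint stay_fold below 2.5 rad and value of joint lid above 0.9 rad), for 0.05 s.
At the end, for the whole second after the job is handed in: The lid is fully shut (hinge angle under 0.03 rad) and the orange-capped jar stands at rest on the floor of the box (foot no more than 12 mm above the box floor, tilt under 0.15 rad) (x of jar in the frame of box between -0.085 and 0.085 m and y of jar in the frame of box between -0.125 and 0.125 m and z of jar in the frame of box below 0.02 m and angle between jar's own z axis and vertical below 0.15 rad and value of joint lid below 0.03 rad and linear speed of jar below 0.03 m/s); the robot touches nothing.
It fails at once if the lid or stay is forced: the stay's bracket is dragged more than 1 mm in its slot (distance of stay_bracket from where it was at the start of the episode above 0.001 m).
It fails at once if the lid drops or is slammed: it closes faster than 2 rad/s (velocity of joint lid below -2 rad/s).
It fails at once if the jar is dropped: it moves faster than 0.7 m/s while not held (linear speed of jar above 0.7 m/s and contact force between the fingers and jar below 0.1 N).
It fails at once if another thing is disturbed: moved more than 30 mm, or the other jar or the tub tipped (distance of any of green_jar, tub, cup, spatula, green_bowl, orange_bowl from where it was at the start of the episode above 0.03 m or angle between any of green_jar, tub's own z axis and vertical above 0.5 rad).
It also fails if it takes over 72 s, if anything falls off the work surface, if the arm or the gripper's body presses on something with over 40 N, if the wrist force passes 120 N, or if a joint passes its speed limit or range.

## Working session

There is one attempt and no reset: what is moved stays moved. The work goes in short steps, Python scripts to look and compute and a tool call to move; the robot and the scene stay as the last step left them, time stands still between calls to the robot, and variables do not carry over. Pictures are saved under pics/ and viewed, and the job is handed in when it is done.

Besides the shell and the picture viewer there is one more tool, called as name(argument=value, ...) on one line, values as JSON. servo_tool: Moves the arm, as the interface text tells. Its arguments: {"type":"object","properties":{"increments":{"type":"array"}},"required":["increments"]}

```bash
ls; mkdir -p pics
cat > h.py <<'E'
import numpy as np, cv2
from station import arm
def K(p):
    f=200/np.tan(np.radians(p["vfov"]/2)); return np.array([[f,0,p["cx"]],[0,f,p["cy"]],[0,0,1.]])
def ray(p,uv):
    uv=np.array(uv,float).reshape(-1,1,2)
    n=cv2.undistortPoints(uv,K(p),np.array(p["distortion"],float))[:,0]
    d=np.c_[n,np.ones(len(n))]@np.array(p["orientation"]).T
    return np.array(p["origin"]),d
def onz(p,uv,z):
    o,d=ray(p,uv); return o+d*((z-o[2])/d[:,2])[:,None]
def pt(p,uv,dep):
    o,d=ray(p,uv); uv=np.array(uv,int).reshape(-1,2)
    return o+d*np.array([dep[v,u] for u,v in uv])[:,None]
def cloud(p,dep):
    v,u=np.mgrid[0:400,0:640]; o,d=ray(p,np.stack([u,v],-1).reshape(-1,2).astype(float))
    P=o+d*dep.reshape(-1,1); return P.reshape(400,640,3)
def snap(name,fn):
    p=arm.camera_params(name); im,d=arm.camera(name); cv2.imwrite("pics/"+fn+".png",im[:,:,::-1]); np.savez("pics/"+fn+".npz",im=im,d=d); 
    import pickle; pickle.dump(p,open("pics/"+fn+".pkl","wb")); return p,im,d
def load(fn):
    import pickle; z=np.load("pics/"+fn+".npz"); return pickle.load(open("pics/"+fn+".pkl","rb")),z["im"],z["d"]
E
python3 - <<'E'
from h import *
for n in("scene","side"):
    p,im,d=snap(n,n+"0"); print(n,p)
s=arm.sense();print(s)
E
```

```text
pics
scene {'vfov': 57.80672504345931, 'cx': 319.96272046859724, 'cy': 196.1390377666846, 'distortion': array([-0.06396663,  0.        ,  0.        ,  0.        ,  0.        ]), 'origin': array([1191.80852354,  262.35622392,  934.85523556]), 'orientation': array([[-0.35704875,  0.71209247, -0.60451675],
       [ 0.93391533,  0.28450554, -0.21646885],
       [ 0.01784252, -0.64185739, -0.76661642]])}
side {'vfov': 44.58391002267216, 'cx': 322.0921042811328, 'cy': 204.6693977179954, 'distortion': array([-0.072401,  0.      ,  0.      ,  0.      ,  0.      ]), 'origin': array([  -36.52453272, -1049.44182264,  1051.46003759]), 'orientation': array([[ 0.89251406, -0.28691197,  0.34799451],
       [-0.45084929, -0.54635048,  0.70585839],
       [-0.01239226, -0.78688162, -0.61697954]])}
{'time': 0.1, 'joints': array([-3.79309086, 30.7728945 , -0.25424031, 88.16327631,  0.14948342,
       61.15055982, -4.07878683]), 'joint_vel': array([ 0.12005838, -0.09030394, -0.00909682, -0.23002552,  0.04255173,
       -0.10760536,  0.07848207]), 'tau': array([ 3.46889319e-03, -5.72081137e+01,  9.94492471e-01, -2.52229267e+01,
       -5.61024144e-02,  1.35207170e-02,  4.56839609e-05]), 'eef_pos': array([ 6.49484299e+02, -1.23555008e-02,  2.48941622e+02]), 'tcp_rot': array([[-8.86189760e-05,  9.99998866e-01, -1.50322830e-03],
       [ 9.99999989e-01,  8.84381718e-05, -1.20343337e-04],
       [-1.20210258e-04, -1.50323895e-03, -9.99998863e-01]]), 'ft_force': array([-0.07890172,  0.1866295 ,  0.49526641]), 'wrist_torque': array([-0.03074776, -0.01690062, -0.03401897]), 'opening': 87.8825423733562}
```

View pics/scene0.png

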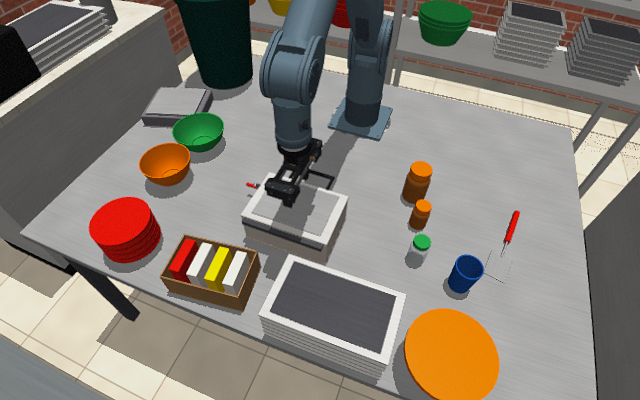

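View pics/side0.png

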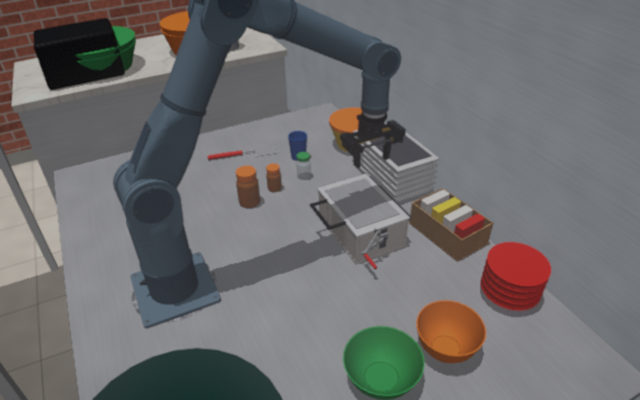

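The scene shows the shut box (about 295,215) with its handle at 322,180, the small orange-capped jar at 420,213 and the large one at 417,180. In the side view the handle is at 322,213, the red grip at 370,261 and the small jar at 273,178.

Run:
```python
from h import *
for n in("scene0","side0"):
    p,im,d=load(n); P=cloud(p,d)
    hsv=cv2.cvtColor(im,cv2.COLOR_RGB2HSV)
    valid=d>0
    reg=valid&(P[...,0]>380)&(P[...,0]<850)&(P[...,1]>-350)&(P[...,1]<420)
    # lid top
    m=reg&(abs(P[...,2]-119)<8)
    m=m&(hsv[...,1]<60)&(hsv[...,2]>60)
    k,l,st,c=cv2.connectedComponentsWithStats(m.astype(np.uint8))
    for i in np.argsort(-st[1:,4])[:3]+1:
        q=P[l==i]; r=cv2.minAreaRect(q[:,:2].astype(np.float32)); print(n,"top",st[i],r,np.median(q[:,2]),cv2.boxPoints(r).tolist())
    for nm,lo,hi in(("orange",5,18),("red",0,4),("green",40,85),("blue",105,130)):
        m=reg&(hsv[...,0]>=lo)&(hsv[...,0]<=hi)&(hsv[...,1]>140)&(hsv[...,2]>70)&(P[...,2]>2)
        k,l,st,c=cv2.connectedComponentsWithStats(m.astype(np.uint8))
        for i in range(1,k):
            if st[i,4]>15:
                q=P[l==i]; print(n,nm,st[i],q.mean(0).round(),q.min(0).round(),q.max(0).round())
                t=q[q[:,2]>q[:,2].max()-4]; print("    top",cv2.minEnclosingCircle(t[:,:2].astype(np.float32)), len(t))
    # dark handle
    m=reg&(P[...,2]>95)&(P[...,2]<130)&(hsv[...,2]<60)
    k,l,st,c=cv2.connectedComponentsWithStats(m.astype(np.uint8))
    for i in range(1,k):
        if st[i,4]>20: q=P[l==i]; print(n,"dark",st[i],q.mean(0).round(),q.min(0).round(),q.max(0).round())
```

```text
scene0 top [ 241  172  107   74 3805] ((605.2937622070312, -30.174560546875), (193.75613403320312, 278.9425354003906), 0.540519654750824) 119.67305375741864 [[507.1042785644531, 108.37657928466797], [509.7357482910156, -170.5535430908203], [703.4832763671875, -168.7257080078125], [700.851806640625, 110.20442199707031]]
scene0 top [281 176  10   6  38] ((521.0067749023438, -89.8565444946289), (24.39206314086914, 27.016685485839844), 10.462592124938965) 118.41793327395015 [[506.5605163574219, -78.78752136230469], [511.4665222167969, -105.35501098632812], [535.4530029296875, -100.92556762695312], [530.5469970703125, -74.35807800292969]]
scene0 top [290 172   3   3   4] ((491.4593811035156, -85.74430847167969), (10.967777252197266, 4.2776994705200195), 7.986844539642334) 116.06785650554906 [[485.73150634765625, -84.38816833496094], [486.32586669921875, -88.62437438964844], [497.187255859375, -87.10044860839844], [496.5928955078125, -82.86424255371094]]
scene0 orange [411 200  21  30 421] [461. 325.  69.] [424. 301.   3.] [476. 349.  98.]
    top ((449.04437255859375, 325.71282958984375),
[... 2484 characters left out ...]
 10 103] [797. 397. 119.] [585.  16. 102.] [848. 420. 361.]
    top ((607.841064453125, 15.738875389099121), 9.999999747378752e-05) 1
side0 orange [267 164  12  10  96] [443. 313.  93.] [421. 295.  79.] [465. 336. 102.]
    top ((442.80853271484375, 312.6672668457031), 19.773998260498047) 13
side0 red [455 220  17  18 202] [ 825. -255.   95.] [ 806. -268.   70.] [ 849. -235.  111.]
    top ((827.9501953125, -251.15582275390625), 21.607398986816406) 14
side0 red [364 254  12  14  46] [ 530. -205.   53.] [ 525. -238.   46.] [ 536. -174.   61.]
    top ((529.78173828125, -220.97784423828125), 16.8648681640625) 7
side0 dark [311 200  34  29 138] [473. -39. 119.] [454. -94. 110.] [509.  39. 125.]
```

Run:
```python
from h import *
p,im,d=snap("wrist","w0"); print(p["origin"],p["orientation"])
for n,x0,y0,x1,y1 in(("scene0",220,150,370,270),("side0",290,150,430,290)):
    _,i,_=load(n); cv2.imwrite("pics/c_"+n+".png",cv2.resize(i[y0:y1,x0:x1,::-1],None,fx=4,fy=4,interpolation=cv2.INTER_CUBIC))
```

```text
[649.86623381  78.09618176 384.24775715] [[ 9.99999946e-01 -1.52292300e-05 -3.27451649e-04]
 [-1.13352138e-04 -9.53363292e-01 -3.01825149e-01]
 [-3.07583818e-04  3.01825170e-01 -9.53363243e-01]]
```

View pics/w0.png

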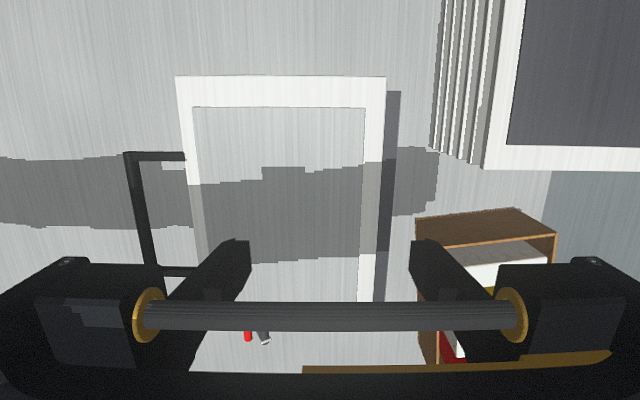

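View pics/c_scene0.png

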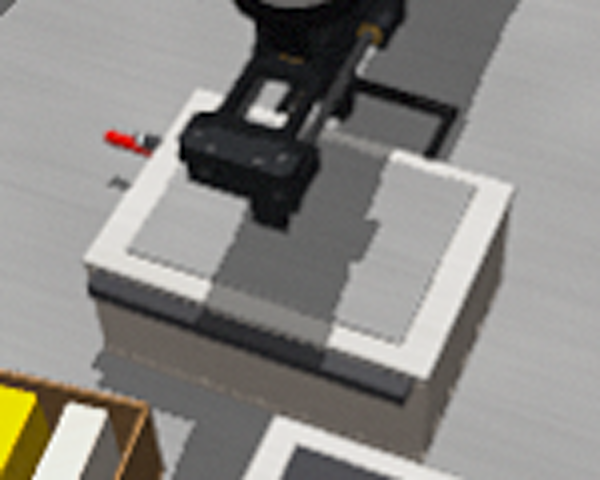

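View pics/c_side0.png

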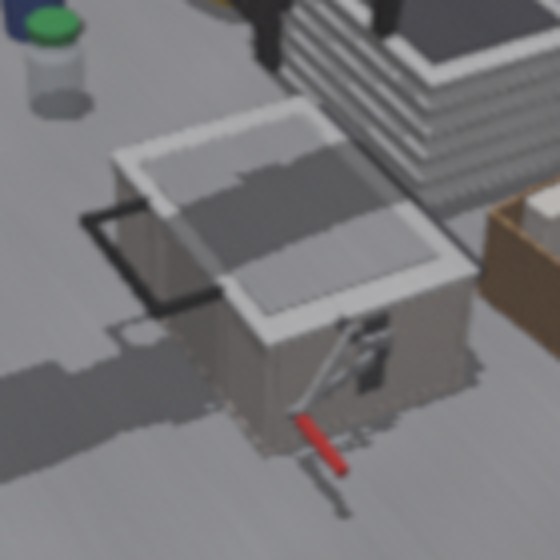

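Run:
```python
from h import *
z=119
p,_,dw=load("w0"); print("wrist",onz(p,[(177,77),(386,77),(149,265),(124,152)],z).round(1).tolist())
print("wr handle",onz(p,[(128,153),(154,265),(133,190)],119).round(1).tolist())
p,_,_=load("scene0"); a=onz(p,[(271,172.7),(348,196.7),(326,244.5),(241.9,215.3)],z);print(a.round(1).tolist(),a.mean(0))
p,_,_=load("side0"); a=onz(p,[(318.2,188.9),(365,174.2),(409.4,217.3),(357,236)],z);print(a.round(1).tolist(),a.mean(0))
# jar cap from outline at both views: mask -> contour ellipse of the cap
for n in("scene0","side0"):
    p,im,d=load(n);hsv=cv2.cvtColor(im,cv2.COLOR_RGB2HSV)
    box=(405,195,435,235) if n=="scene0" else (260,158,290,195)
    x0,y0,x1,y1=box
    i=im[y0:y1,x0:x1]; cv2.imwrite("pics/j_"+n+".png",cv2.resize(i[...,::-1],None,fx=14,fy=14,interpolation=cv2.INTER_NEAREST))
```

```text
wrist [[519.8, 104.0, 119.0], [697.2, 102.6, 119.0], [461.9, -76.8, 119.0], [460.1, 40.6, 119.0]]
wr handle [[463.8, 39.6, 119.0], [467.4, -76.7, 119.0], [461.7, 4.2, 119.0]]
[[516.3, -142.9, 119.0], [519.9, 109.3, 119.0], [698.4, 106.4, 119.0], [695.4, -146.6, 119.0]] [607.48918679 -18.42633763 119.        ]
[[515.5, 96.9, 119.0], [692.1, 98.5, 119.0], [693.3, -159.0, 119.0], [512.4, -158.8, 119.0]] [603.31659305 -30.60233566 119.        ]
```

View pics/j_scene0.png

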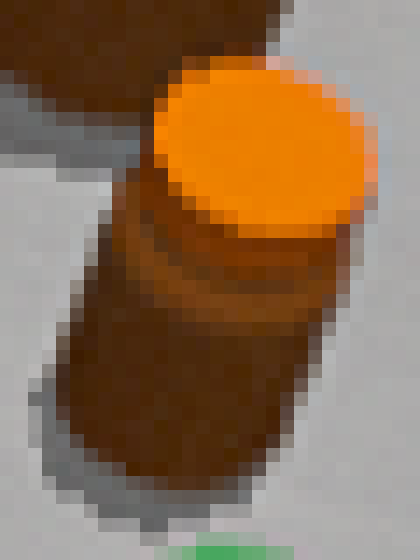

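View pics/j_side0.png

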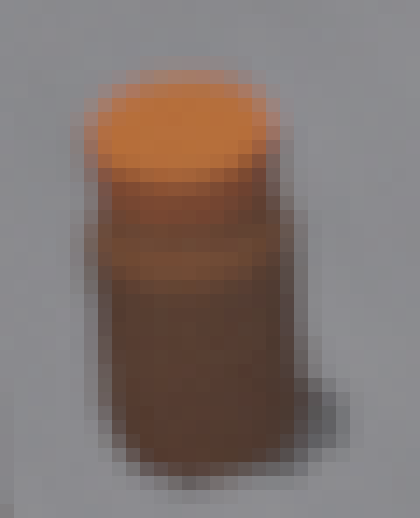

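servo_tool(increments=[0, 0, 0, -7, -46, 0, 60, 0, 0, 0, -7, -46, 0, 60, 0, 0, 0, -7, -46, 20, 60, 0, 0, 0, -6, -48, 20, 60, 0, 0, 0, 0, 0, 0, 60, 0, 0, 0, 0, 0, 0, 60])

```text
time: 0.9
eef_pos: [465.0, -26.9, 210.2]
tcp_rot: [[-0.0, 1.0, 0.002], [1.0, 0.0, 0.0], [0.0, 0.002, -1.0]]
ft_force: [0.8, 0.9, 0.3]
opening: 60.0
```

Run:
```python
from h import *
p,im,d=snap("wrist","w1"); print(arm.sense()["eef_pos"],arm.sense()["opening"])
p2,_,_=load("scene0");print(onz(p2,[(423.9,205.6)],95)); p2,_,_=load("side0");print(onz(p2,[(272.9,166.9)],95))
```

```text
[465.68523145 -26.76120071 210.41301824] 60.24866131591378
[[448.53638505 327.54057472  95.        ]]
[[446.46915156 319.07109842  95.        ]]
```

View pics/w1.png

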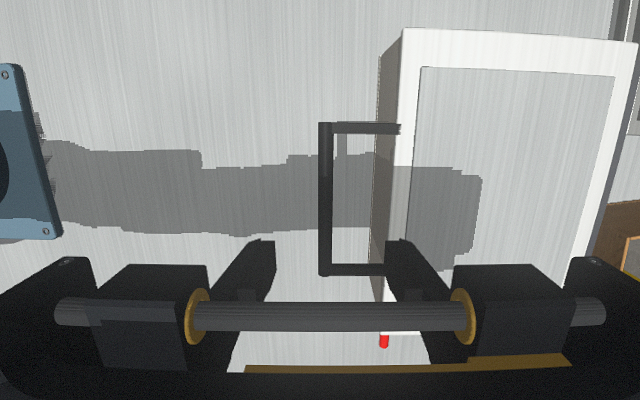

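Run:
```python
from h import *
p,im,d=load("w1")
print(onz(p,[(319,130),(333,130),(319,270),(331,270)],117).round(1).tolist(),onz(p,[(326,123),(325,276)],118).round(1).tolist())
print("box",onz(p,[(403,28),(374,333)],119).round(1).tolist())
hsv=cv2.cvtColor(im,cv2.COLOR_RGB2HSV); m=(hsv[...,0]<6)&(hsv[...,1]>150); vv,uu=np.where(m);print(uu.min(),uu.max(),vv.min(),vv.max(),pt(p,[(384,340)],d))
P=cloud(p,d); print(P[150:260:20,326].round())
```

```text
[[457.6, 34.5, 117.0], [468.2, 34.5, 117.0], [456.3, -85.7, 117.0], [466.8, -85.7, 117.0]] [[462.9, 39.7, 118.0], [461.5, -91.1, 118.0]]
box [[516.5, 104.6, 119.0], [507.9, -153.4, 119.0]]
136 388 335 381 [[ 533.09219466 -222.59025584   54.59892202]]
[[463.  20. 121.]
 [463.   5. 121.]
 [463. -11. 123.]
 [463. -28. 121.]
 [463. -45. 122.]
 [463. -64. 122.]]
```

servo_tool(increments=[0, 0, 0, 0, -3, 50, 60, 0, 0, 0, 1, 0, 40, 60, 0, 0, 0, 0, 0, 13, 50, 0, 0, 0, 0, 0, 0, 0, 0, 0, 0, 0, 0, 0, 0, 0, 0, 0, 0, 0, 0, 0, 0, 0, 0, 0, 0, 0, 0, 0, 0, 0, 0, 0, 0, 0])

```text
time: 1.95
eef_pos: [461.4, -26.0, 107.5]
tcp_rot: [[0.0, 1.0, 0.001], [1.0, -0.0, 0.0], [0.0, 0.001, -1.0]]
ft_force: [-2.3, 0.3, 7.5]
opening: 10.7
```

servo_tool(increments=[0, 0, 0, 0, 0.3, -11.7, 0, 0, 0, 0, 0, 0.9, -11.7, 0, 0, 0, 0, 0, 1.5, -11.7, 0, 0, 0, 0, 0, 2, -11.6, 0, 0, 0, 0, 0, 2.6, -11.5, 0, 0, 0, 0, 0, 3.2, -11.3, 0, 0, 0, 0, 0, 3.8, -11.1, 0, 0, 0, 0, 0, 4.3, -10.9, 0, 0, 0, 0, 0, 4.8, -10.7, 0, 0, 0, 0, 0, 5.4, -10.4, 0])

```text
time: 3.2
eef_pos: [491.4, -26.3, 220.2]
tcp_rot: [[0.0, 1.0, 0.003], [1.0, -0.0, -0.0], [-0.0, 0.003, -1.0]]
ft_force: [10.1, -1.9, -11.0]
opening: 10.0
```

servo_tool(increments=[0, 0, 0, 0, 5.9, -10.2, 0, 0, 0, 0, 0, 6.4, -9.9, 0, 0, 0, 0, 0, 6.9, -9.5, 0, 0, 0, 0, 0, 7.3, -9.2, 0, 0, 0, 0, 0, 7.8, -8.8, 0, 0, 0, 0, 0, 8.2, -8.4, 0, 0, 0, 0, 0, 8.6, -8, 0, 0, 0, 0, 0, 9, -7.5, 0, 0, 0, 0, 0, 9.4, -7.1, 0, 0, 0, 0, 0, 9.7, -6.6, 0])

```text
time: 4.45
eef_pos: [569.3, -27.2, 300.6]
tcp_rot: [[0.001, 1.0, -0.002], [1.0, -0.001, -0.002], [-0.002, -0.002, -1.0]]
ft_force: [16.8, -3.4, -31.6]
opening: 9.4
```

servo_tool(increments=[0, 0, 0, 0, 0, 0, 0, 0, 0, 0, 0, 0, 0, 0])

```text
time: 4.7
eef_pos: [569.4, -27.2, 300.7]
tcp_rot: [[0.001, 1.0, -0.001], [1.0, -0.001, -0.002], [-0.002, -0.001, -1.0]]
ft_force: [18.3, -3.1, -31.5]
opening: 9.2
```

Run:
```python
from h import *
snap("side","s2")
print(arm.sense()["eef_pos"],arm.sense()["ft_force"])
```

```text
[569.35014697 -27.25780923 300.68727992] [ 18.13921232  -3.5212096  -31.98865419]
```

View pics/s2.png

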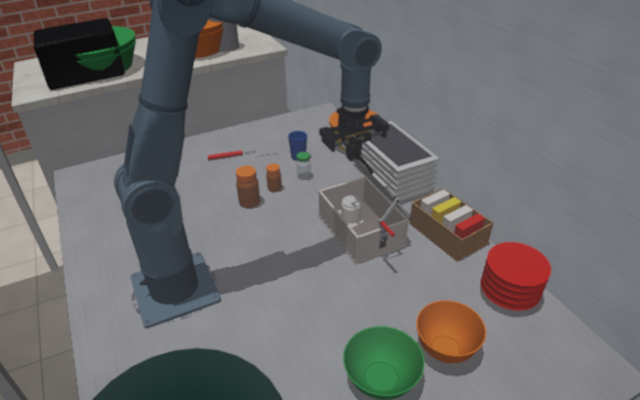

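servo_tool(increments=[0, 0, 0, 0, 1, 1.7, 0, 0, 0, 0, 0, 1, 1.7, 0, 0, 0, 0, 0, 0, 0, 0])

```text
time: 5.12
eef_pos: [569.8, -27.2, 300.7]
tcp_rot: [[0.001, 1.0, -0.003], [1.0, -0.001, -0.001], [-0.001, -0.003, -1.0]]
ft_force: [0.9, -4.4, -5.5]
opening: 9.1
```

servo_tool(increments=[0, 0, 0, 0, 5.9, -3.5, 0, 0, 0, 0, 0, 6, -3.3, 0, 0, 0, 0, 0, 6, -3.1, 0, 0, 0, 0, 0, 0, 0, 0])

```text
time: 5.62
eef_pos: [589.3, -27.4, 311.3]
tcp_rot: [[0.001, 1.0, 0.001], [1.0, -0.001, -0.002], [-0.002, 0.001, -1.0]]
ft_force: [2.5, -5.5, -6.5]
opening: 8.8
```

Run:
```python
from h import *
snap("wrist","w3");snap("scene","sc3")
_,i,_=load("sc3");cv2.imwrite("pics/sc3c.png",cv2.resize(i[90:270,200:380,::-1],None,fx=3.3,fy=3.3,interpolation=cv2.INTER_CUBIC))
```

```text
(no output)
```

View pics/w3.png

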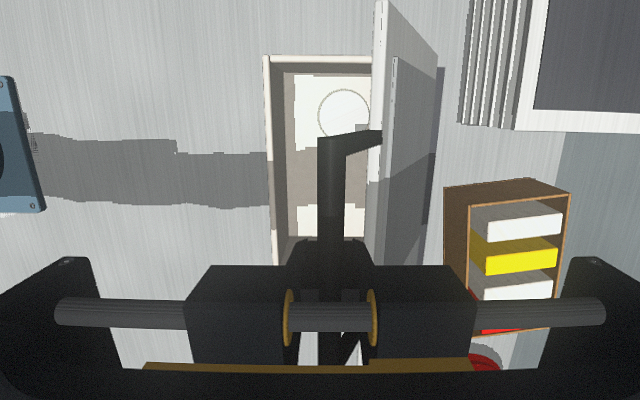

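View pics/sc3c.png

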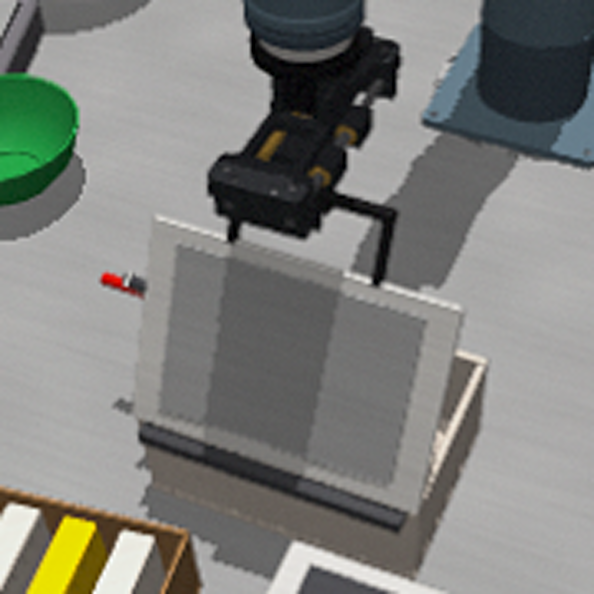

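Run:
```python
from h import *
p,im,d=load("w3");P=cloud(p,d);print(P[150:240:15,332].round(1)); print(P[150:240:15,322].round(1)[:2])
# lid outer face via scene
p,im,d=load("sc3");P=cloud(p,d)
# lid region crop px (190..420,280..480)/3.3
q=P[90+75:90+140,200+60:200+115].reshape(-1,3); q=q[(q[:,2]>110)&(q[:,2]<330)&(q[:,0]<760)]
c=q.mean(0);u,s,v=np.linalg.svd(q-c);print(len(q),c,v[2],np.degrees(np.arctan2(abs(v[2][2]),abs(v[2][0]))), np.pi/2-np.arctan2(abs(v[2][2]),abs(v[2][0])), s)
```

```text
[[590.6  34.6 330.8]
 [590.6  28.6 330.6]
 [590.6  22.4 330.1]
 [590.6  16.2 330.6]
 [590.6  10.  331.6]
 [590.7   3.  330.6]]
[[586.7  34.4 329.1]
 [586.6  28.5 329.7]]
3350 [656.64214886 -22.42880938 205.77895548] [ 0.88893471 -0.01970811  0.45760974] 27.23870408958805 1.0953912564551405 [2909.89951459 2580.23850642  109.85572403]
```

servo_tool(increments=[0, 0, 0, 0, 6.3, -3.1, 0, 0, 0, 0, 0, 6.4, -2.9, 0, 0, 0, 0, 0, 0, 0, 0])

```text
time: 6.1
eef_pos: [601.9, -27.5, 317.0]
tcp_rot: [[0.001, 1.0, 0.0], [1.0, -0.001, -0.002], [-0.002, 0.0, -1.0]]
ft_force: [2.1, -5.5, -7.0]
opening: 9.0
```

Run:
```python
from h import *
snap("side","s4")
_,i,_=load("s4");cv2.imwrite("pics/s4c.png",cv2.resize(i[140:290,300:450,::-1],None,fx=4,fy=4,interpolation=cv2.INTER_CUBIC))
```

```text
(no output)
```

View pics/s4c.png

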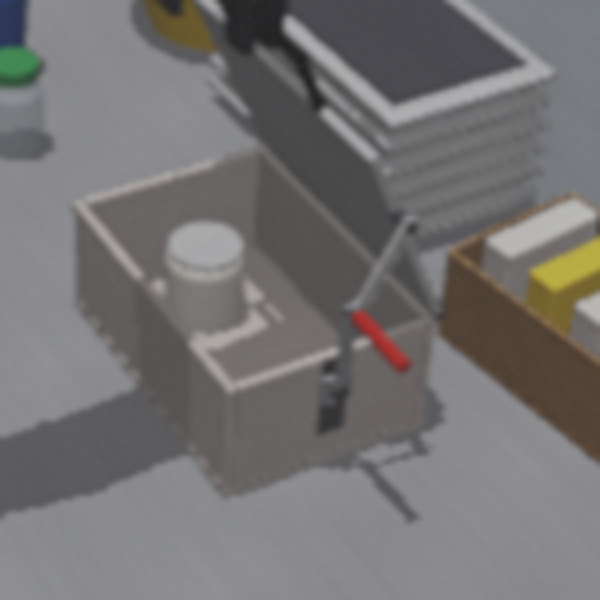

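```bash
cat >> h.py <<'E'
def ony(p,uv,y):
    o,d=ray(p,uv); return o+d*((y-o[1])/d[:,1])[:,None]
E
python3 - <<'E'
from h import *
p,im,d=load("s4")
f=lambda a:[(300+x/4,140+y/4) for x,y in a]
a=ony(p,f([(410,222),(353,308),(333,375)]),-168);print(a.round(1));print(np.linalg.norm(np.diff(a,axis=0),axis=1),np.linalg.norm(a[2]-a[0]))
print(ony(p,f([(381,341)]),-158-55))
E
```

```text
[[ 651.4 -168.   221.5]
 [ 609.  -168.   159.2]
 [ 596.6 -168.   100.2]]
[75.42062368 60.26373409] 133.13440703658833
[[ 602.59573289 -213.          164.62256787]]
```

Run:
```python
from h import *
from scipy.optimize import brentq
p,im,d=load("s4")
f=lambda a:[(300+x/4,140+y/4) for x,y in a]
print(ony(p,f([(330,362),(330,432),(333,382),(330,398)]),-160).round(1))
for xb in(585,590,595,600):
  for zb in (79,85,91):
    g=lambda t:np.hypot(696.7-116*np.cos(t)-xb,115+116*np.sin(t)-zb)-154
    try:print(xb,zb,brentq(g,0.8,1.6))
    except Exception as e:print(xb,zb,g(.8),g(1.6))
```

```text
[[ 598.6 -160.   105.8]
 [ 604.2 -160.    33. ]
 [ 602.9 -160.    84.4]
 [ 601.4 -160.    69. ]]
585 79 1.1296330505358818
585 85 1.1919890632264787
585 91 1.2535879304302886
590 79 1.1525977532270455
590 85 1.2178828141271067
590 91 1.2824627263257065
595 79 1.17545864940063
595 85 1.243980279877436
595 91 1.3118656036191851
600 79 1.198245240268446
600 85 1.270361512960995
600 91 1.341933118655513
```

servo_tool(increments=[0, 0, 0, 0, 3.2, -1.4, 0, 0, 0, 0, 0, 0, 0, 0])

```text
time: 6.4
eef_pos: [604.6, -27.6, 318.1]
tcp_rot: [[0.001, 1.0, -0.001], [1.0, -0.001, -0.002], [-0.002, -0.001, -1.0]]
ft_force: [2.0, -6.3, -7.7]
opening: 8.8
```

```bash
cat > g.py <<'E'
import sys
from h import *
n=sys.argv[1]
snap("side",n)
p,i,_=load(n);cv2.imwrite("pics/%sc.png"%n,cv2.resize(i[180:260,360:430,::-1],None,fx=7,fy=7,interpolation=cv2.INTER_CUBIC))
hsv=cv2.cvtColor(i,cv2.COLOR_RGB2HSV);m=((hsv[...,0]<7)|(hsv[...,0]>173))&(hsv[...,1]>120);m[:, :350]=0;m[:,430:]=0;m[:190]=0;m[280:]=0
k,l,st,c=cv2.connectedComponentsWithStats(m.astype(np.uint8));j=1+np.argmax(st[1:,4]);print(st[j],c[j],ony(p,[c[j]],-213).round(1),arm.sense()["ft_force"].round(1),arm.sense()["eef_pos"].round(1))
E
python3 g.py s5
```

```text
[389 218  14  14  67] [395.52238806 224.32835821] [[ 603.2 -213.   167.8]] [ 1.5 -6.  -8.1] [604.7 -27.6 318.1]
```

View pics/s5c.png

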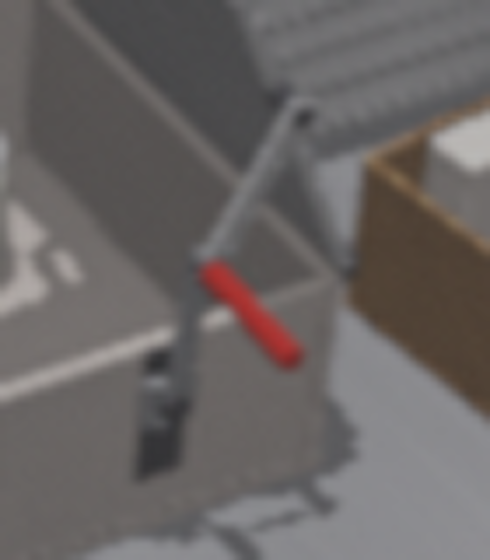

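Run:
```python
from h import *
p,im,d=load("s5")
f=lambda a:[(360+x/7,180+y/7) for x,y in a]
a=ony(p,f([(303,108),(205,258),(180,405),(158,350),(158,475)]),-168);print(a.round(1));u=a[0]-a[1];v=a[1]-a[2];print(np.degrees(np.arctan2(u[2],u[0])-np.arctan2(v[2],v[0])),np.linalg.norm(u),np.linalg.norm(v))
```

```text
[[ 654.1 -168.   220.8]
 [ 612.6 -168.   158.3]
 [ 606.8 -168.    79.7]
 [ 593.  -168.   116.2]
 [ 598.6 -168.    42.7]]
-29.454418581088163 75.05947906929339 78.80464472606974
```

servo_tool(increments=[0, 0, 0, 0, 3.2, -1.4, 0, 0, 0, 0, 0, 3.2, -1.3, 0, 0, 0, 0, 0, 0, 0, 0])

```text
time: 6.82
eef_pos: [611.0, -27.7, 320.6]
tcp_rot: [[0.001, 1.0, -0.001], [1.0, -0.001, -0.002], [-0.002, -0.001, -1.0]]
ft_force: [2.0, -6.3, -8.5]
opening: 8.9
```

```bash
python3 g.py s6
```

```text
[391 217  14  15  67] [397.7761194  223.74626866] [[ 610.8 -213.   166.9]] [ 2.7 -6.  -9.1] [611.  -27.6 320.6]
```

View pics/s6c.png

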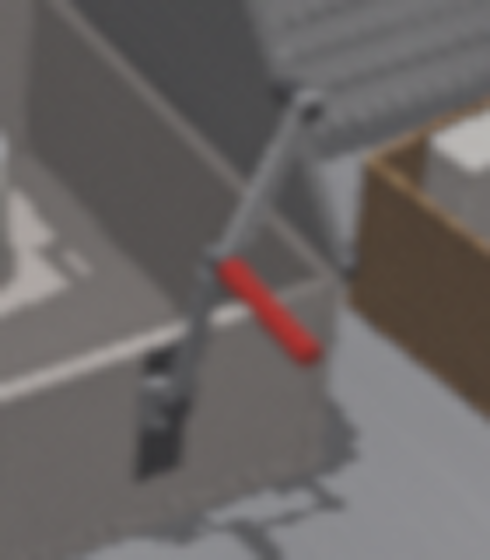

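```bash
cat > ang.py <<'E'
import sys
from h import *
p,im,d=load(sys.argv[1]); c=list(map(float,sys.argv[2:8]))
f=lambda a:[(360+x/7,180+y/7) for x,y in a]
a=ony(p,f(np.reshape(c,(3,2))),-168);u=a[0]-a[1];v=a[1]-a[2];D=np.arctan2(u[2],u[0])-np.arctan2(v[2],v[0]);print(np.degrees(D),np.linalg.norm(u),np.linalg.norm(v),"s",154*(1-np.cos(D/2)))
E
python3 ang.py s6 310 103 220 257 182 405
```

```text
-20.310910867353527 76.01447780086286 77.64366454114209 s 2.412720320235568
```

servo_tool(increments=[0, 0, 0, 0, 3.2, -1.2, 0, 0, 0, 0, 0, 0, 0, 0])

```text
time: 7.12
eef_pos: [613.8, -27.7, 321.6]
tcp_rot: [[0.001, 1.0, -0.002], [1.0, -0.001, -0.002], [-0.002, -0.002, -1.0]]
ft_force: [0.4, -5.6, -7.8]
opening: 9.1
```

```bash
python3 g.py s7
```

```text
[395 217  14  14  70] [401.74285714 223.3       ] [[ 624.5 -213.   163.1]] [ 1.5 -6.3 -8.7] [613.7 -27.7 321.5]
```

View pics/s7c.png

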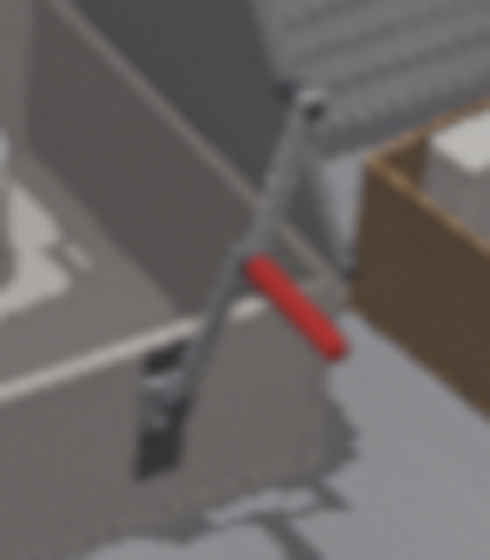

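```bash
python3 ang.py s7 311 103 248 250 184 400
```

```text
-0.19510023018908446 71.73995834988618 76.87581651975168 s 0.00022320346264614876
```

servo_tool(increments=[0, 0, 0, 0, 0.6, -0.2, 0, 0, 0, 0, 0, 0, 0, 0])

```text
time: 7.42
eef_pos: [613.9, -27.7, 321.6]
tcp_rot: [[0.001, 1.0, -0.003], [1.0, -0.001, -0.002], [-0.002, -0.003, -1.0]]
ft_force: [-1.2, -4.9, -8.4]
opening: 8.6
```

```bash
python3 g.py s8
```

```text
[395 217  14  14  69] [401.84057971 223.36231884] [[ 624.9 -213.   162.7]] [ 0.2 -6.3 -8.9] [613.9 -27.7 321.6]
```

View pics/s8c.png

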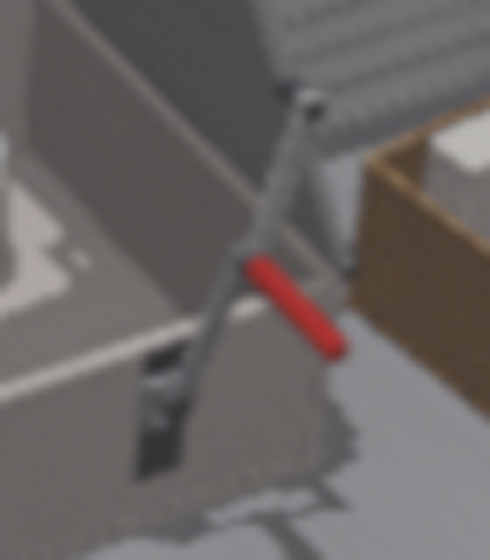

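servo_tool(increments=[0, 0, 0, 0, -0.9, 0.4, 0, 0, 0, 0, 0, -0.9, 0.4, 0, 0, 0, 0, 0, 0, 0, 0])

```text
time: 7.85
eef_pos: [613.4, -27.7, 321.4]
tcp_rot: [[0.001, 1.0, 0.0], [1.0, -0.001, -0.002], [-0.002, 0.0, -1.0]]
ft_force: [4.3, -5.8, -8.2]
opening: 8.4
```

```bash
python3 g.py s9
```

```text
[395 217  14  14  69] [401.84057971 223.36231884] [[ 624.9 -213.   162.7]] [ 4.  -4.8 -8.9] [613.4 -27.7 321.4]
```

View pics/s9c.png

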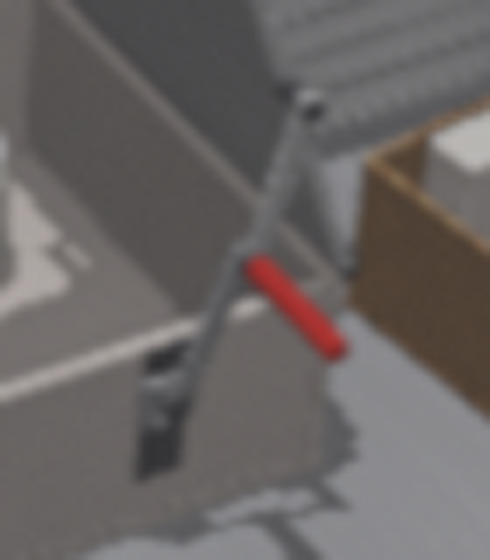

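servo_tool(increments=[0, 0, 0, 0, 0.5, 0, 0, 0, 0, 0, 0, 0, 0, 20, 0, 0, 0, 0, 0, 0, 40, 0, 0, 0, 0, 0, 0, 50, 0, 0, 0, 0, 0, 0, 50])

```text
time: 8.52
eef_pos: [613.8, -25.6, 322.1]
tcp_rot: [[-0.001, 1.0, 0.001], [1.0, 0.001, 0.0], [0.0, 0.001, -1.0]]
ft_force: [0.4, 0.8, -0.2]
opening: 46.4
```

```bash
python3 g.py s10
```

```text
[395 217  14  14  69] [401.84057971 223.36231884] [[ 624.9 -213.   162.7]] [-0.3 -0.8  0.1] [613.8 -25.7 322. ]
```

View pics/s10c.png

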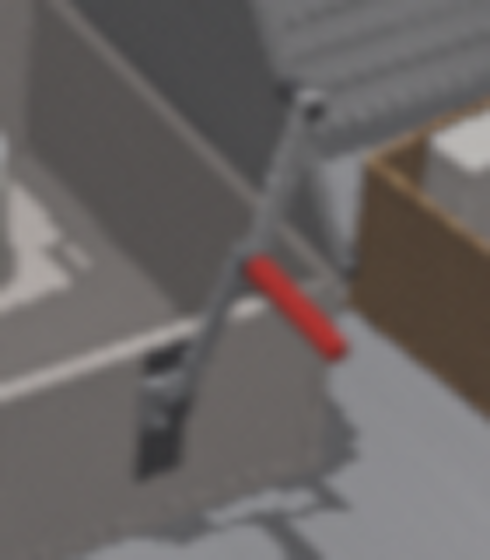

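servo_tool(increments=[0, 0, 0, 0, 0, -15, 50, 0, 0, 0, 0, 0, -25, 60, 0, 0, 0, 45, -25, 0, 88, 0, 0, 0, 53, -28, 0, 88, 0, 0, 0, 53, -28, 0, 88, 0, 0, 0, 53, -28, 0, 88, 0, 0, 0, 53, -28, 0, 88, 0, 0, 0, 53, -28, 0, 88, 0, 0, 0, 0, 0, 0, 88, 0, 0, 0, 0, 0, 0, 88])

```text
time: 9.82
eef_pos: [449.3, 283.5, 362.5]
tcp_rot: [[0.0, 1.0, 0.001], [1.0, -0.0, -0.0], [-0.0, 0.001, -1.0]]
ft_force: [0.4, -0.1, -0.1]
opening: 87.9
```

Run:
```python
from h import *
p,im,d=load("w3");print("tub",onz(p,[(344,113)],78))
print(arm.sense()["joints"].round(1),arm.sense()["eef_pos"].round(1));snap("wrist","w11");snap("scene","sc11")
```

```text
tub [[607.45086366  43.40684339  78.        ]]
[-28.3  13.4 -10.6  97.7   2.7  69.1 -39.6] [449.3 283.5 362.5]
```

View pics/w11.png

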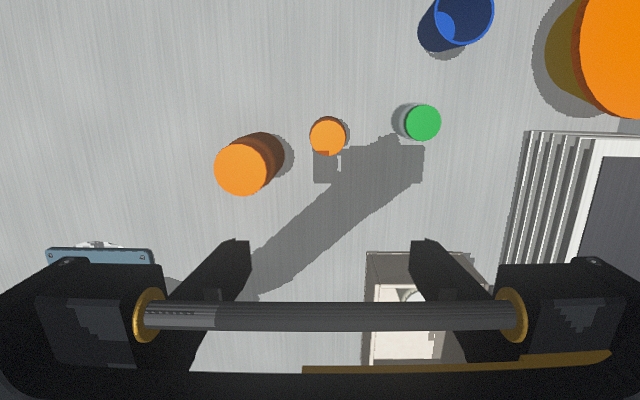

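View pics/sc11.png

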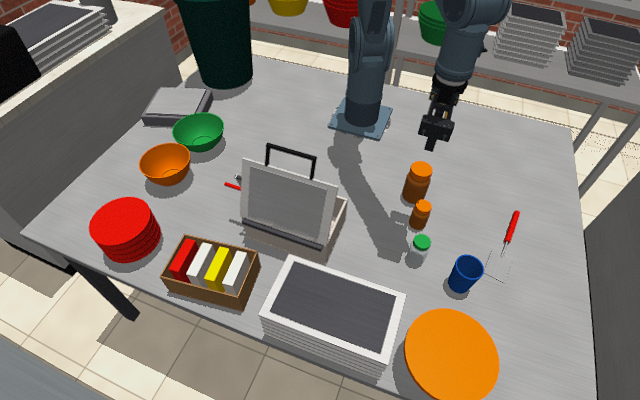

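Run:
```python
from h import *
p,im,d=load("w11");P=cloud(p,d)
hsv=cv2.cvtColor(im,cv2.COLOR_RGB2HSV)
for nm,lo,hi,vm in(("o",8,20,180),("g",50,85,80)):
    m=(hsv[...,0]>=lo)&(hsv[...,0]<=hi)&(hsv[...,1]>150)&(hsv[...,2]>vm)
    k,l,st,c=cv2.connectedComponentsWithStats(m.astype(np.uint8))
    for i in range(1,k):
        if st[i,4]>200:
            q=P[l==i]; z=np.median(q[:,2]);cn,_=cv2.findContours((l==i).astype(np.uint8),0,2); (u,v),r,_=cv2.fitEllipse(cn[0]); e=onz(p,[(u,v),(u-r[0]/2,v)],z)
            print(nm,(u,v),r,z,e[0].round(1),"rad",abs(e[1,0]-e[0,0]).round(1), "at95", onz(p,[(u,v)],95).round(1))
```

```text
o (621.1887817382812, 52.49070358276367) (82.84664916992188, 130.59559631347656) 115.74248026068341 [818.4 435.7 115.7] rad 58.1 at95 [[838.5 439.7  95. ]]
o (327.3616638183594, 136.89285278320312) (33.0884895324707, 35.065181732177734) 95.47286991452683 [447.3 323.1  95.5] rad 22.2 at95 [[447.3 323.1  95. ]]
o (239.6341094970703, 169.5005340576172) (49.162254333496094, 53.78673553466797) 135.1947826470019 [337.4 287.1 135.2] rad 31.2 at95 [[325.  278.8  95. ]]
g (423.03277587890625, 122.6387939453125) (32.085819244384766, 35.561790466308594) 95.4059147999815 [574.7 342.3  95.4] rad 21.6 at95 [[574.9 342.2  95. ]]
```

servo_tool(increments=[0, 0, -10, 0, 0, 0, 88, 0, 0, -10, 0, 0, 0, 88, 0, 0, -10, 0, 0, 0, 88, 0, 0, -10, 0, 0, 0, 88, 0, 0, -10, 0, 0, 0, 88, 0, 0, -10, 0, 0, 0, 88, 0, 0, -10, 0, 0, 0, 88, 0, 0, -10, 0, 0, 0, 88, 0, 0, -10, 0, 0, 0, 88, 0, -7.5, 0, 0, 0, 0, 88])

```text
time: 11.18
eef_pos: [451.5, 281.9, 361.4]
tcp_rot: [[-0.991, 0.004, 0.133], [0.003, 1.0, -0.001], [-0.133, -0.0, -0.991]]
ft_force: [-0.8, -0.1, 0.1]
opening: 88.0
```

servo_tool(increments=[0, -7.5, 0, 0, 0, 0, 88, 0, 0, 0, 0, 0, 0, 88])

```text
time: 11.42
eef_pos: [447.8, 283.0, 361.9]
tcp_rot: [[-0.966, -0.0, 0.258], [-0.001, 1.0, -0.001], [-0.258, -0.001, -0.966]]
ft_force: [0.7, 0.3, -0.2]
opening: 88.2
```

```bash
cat > mv.py <<'E'
import sys
from h import *
s=arm.sense();t=np.array(list(map(float,sys.argv[1:4])));R=np.array(s["tcp_rot"]);print("J",s["joints"].round(1),"pos",s["eef_pos"].round(1),"f",s["ft_force"].round(1),"t",s["time"],"open",round(s["opening"],1));print("tool shift",(R.T@(t-s["eef_pos"])).round(1));print(R.round(3).tolist())
E
python3 mv.py 447.5 323 200
```

```text
J [-22.4   7.4 -22.8 106.9  16.1  56.5  37.4] pos [447.8 283.  361.9] f [ 0.7  0.3 -0.2] t 11.425 open 88.2
tool shift [ 42.1  40.2 156.3]
[[-0.966, -0.0, 0.258], [-0.001, 1.0, -0.001], [-0.258, -0.001, -0.966]]
```

```bash
python3 mv.py 449.6 323 200
```

```text
J [-22.4   7.4 -22.8 106.9  16.1  56.5  37.4] pos [447.8 283.  361.9] f [ 0.7  0.3 -0.2] t 11.425 open 88.2
tool shift [ 40.   40.2 156.8]
[[-0.966, -0.0, 0.258], [-0.001, 1.0, -0.001], [-0.258, -0.001, -0.966]]
```

servo_tool(increments=[0, 0, 0, 10, 10, 39, 88, 0, 0, 0, 10, 10, 39, 88, 0, 0, 0, 10, 10, 39, 88, 0, 0, 0, 10, 10, 40, 88, 0, 0, 0, 0, 0, 0, 88, 0, 0, 0, 0, 0, 0, 88])

```text
time: 12.18
eef_pos: [452.2, 323.6, 201.0]
tcp_rot: [[-0.966, 0.002, 0.259], [0.002, 1.0, -0.0], [-0.259, 0.0, -0.966]]
ft_force: [-0.0, 0.7, 0.5]
opening: 88.1
```

```bash
python3 mv.py 449.6 323 70.3; python3 -c "
from h import *
snap('wrist','w12')"
```

```text
J [-29.7  21.5 -20.3 113.8  29.9  39.4  19.6] pos [452.2 323.6 201. ] f [-0.   0.7  0.5] t 12.175 open 88.1
tool shift [ 36.4  -0.7 125.5]
[[-0.966, 0.002, 0.259], [0.002, 1.0, -0.0], [-0.259, 0.0, -0.966]]
```

View pics/w12.png

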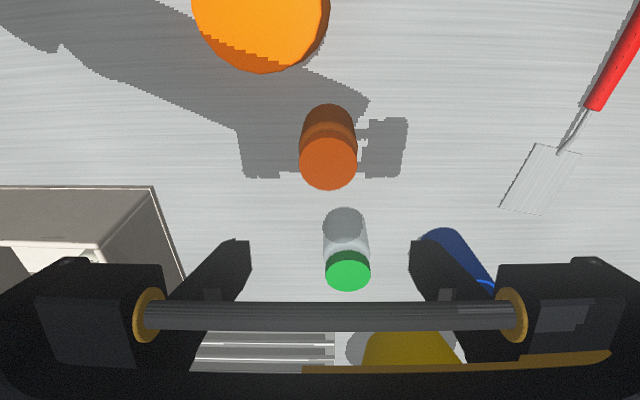

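Run:
```python
from h import *
p,im,d=load("w12");print(onz(p,[(329,162)],95),onz(p,[(300,162),(357,162)],95))
```

```text
[[444.16150023 323.03930872  95.        ]] [[444.08977121 299.70184174  95.        ]
 [444.19611107 345.57049563  95.        ]]
```

servo_tool(increments=[0, 0, 0, 9.5, -0.5, 31, 88, 0, 0, 0, 9.5, 0, 31, 88, 0, 0, 0, 9.5, 0, 31, 88, 0, 0, 0, 9.5, 0, 32, 88, 0, 0, 0, 0, 0, 0, 88, 0, 0, 0, 0, 0, 0, 88])

```text
time: 12.98
eef_pos: [447.7, 324.2, 71.1]
tcp_rot: [[-0.965, 0.001, 0.261], [0.001, 1.0, 0.001], [-0.261, 0.002, -0.965]]
ft_force: [-0.3, 0.1, -0.4]
opening: 87.6
```

servo_tool(increments=[0, 0, 0, 0, 0, 0, 50, 0, 0, 0, 0, 0, 0, 40, 0, 0, 0, 0, 0, 0, 40, 0, 0, 0, 0, 0, 0, 40, 0, 0, 0, 0, 0, 0, 40])

```text
time: 13.6
eef_pos: [446.6, 323.2, 69.3]
tcp_rot: [[-0.966, 0.0, 0.259], [0.0, 1.0, -0.0], [-0.259, -0.0, -0.966]]
ft_force: [-0.7, -0.9, 4.2]
opening: 52.3
```

```bash
python3 mv.py 448 323 170; python3 -c "
from h import *
snap('wrist','w13')"
```

```text
J [-38.4  33.7 -10.5 118.4  44.5  24.2   3. ] pos [446.6 323.2  69.3] f [-0.7 -0.9  4.2] t 13.6 open 52.3
tool shift [-27.5  -0.3 -96.9]
[[-0.966, 0.0, 0.259], [0.0, 1.0, -0.0], [-0.259, -0.0, -0.966]]
```

View pics/w13.png

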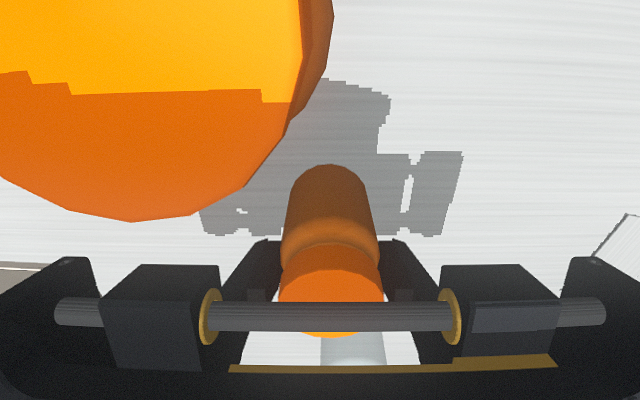

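servo_tool(increments=[0, 0, 0, -2.6, 0, -9.7, 40, 0, 0, 0, -6.5, 0, -24, 40, 0, 0, 0, -9, 0, -34, 40, 0, 0, 0, -9, 0, -34, 40, 0, 0, 0, -7, 0, -26, 40, 0, 0, 0, -3, 0, -10, 40, 0, 0, 0, 0, 0, 0, 40])

```text
time: 14.52
eef_pos: [446.5, 323.5, 211.9]
tcp_rot: [[-0.966, 0.0, 0.259], [0.0, 1.0, 0.0], [-0.259, 0.0, -0.966]]
ft_force: [0.5, 0.4, -2.5]
opening: 52.0
```

```bash
python3 mv.py 545 -78 207
```

```text
J [-28.9  20.3 -21.6 113.9  29.2  40.7  20. ] pos [446.5 323.5 211.9] f [ 0.5  0.4 -2.5] t 14.525 open 52.0
tool shift [ -93.9 -401.5   30.1]
[[-0.966, 0.0, 0.259], [0.0, 1.0, 0.0], [-0.259, 0.0, -0.966]]
```

servo_tool(increments=[0, 0, 0, -4.7, -20, 1.5, 40, 0, 0, 0, -8.2, -35, 2.6, 40, 0, 0, 0, -10.5, -45, 3.4, 40, 0, 0, 0, -11.7, -50, 3.7, 40, 0, 0, 0, -12.2, -52, 3.9, 40, 0, 0, 0, -12.2, -52, 3.9, 40, 0, 0, 0, -11.7, -50, 3.7, 40, 0, 0, 0, -10.5, -45, 3.4, 40, 0, 0, 0, -7.5, -32, 2.4, 40, 0, 0, 0, -4.8, -20.5, 1.5, 40])

```text
time: 15.78
eef_pos: [544.1, -80.1, 205.3]
tcp_rot: [[-0.967, 0.002, 0.256], [0.002, 1.0, -0.0], [-0.256, 0.0, -0.967]]
ft_force: [0.0, 0.1, -1.9]
opening: 52.4
```

servo_tool(increments=[0, 0, 0, 0, 0, 0, 40, 0, 0, 0, 0, 0, 0, 40])

```text
time: 16.02
eef_pos: [544.4, -76.8, 206.2]
tcp_rot: [[-0.966, -0.001, 0.257], [-0.001, 1.0, 0.001], [-0.257, 0.001, -0.966]]
ft_force: [-0.3, -0.5, -1.9]
opening: 52.6
```

```bash
python3 mv.py 566 -78 175; python3 -c "
from h import *
snap('wrist','w14');snap('side','s14')"
```

```text
J [ 20.9  19.  -20.1 116.6  11.1  31.   84. ] pos [544.4 -76.8 206.2] f [-0.3 -0.5 -1.9] t 16.025 open 52.6
tool shift [-12.9  -1.3  35.7]
[[-0.966, -0.001, 0.257], [-0.001, 1.0, 0.001], [-0.257, 0.001, -0.966]]
```

View pics/w14.png

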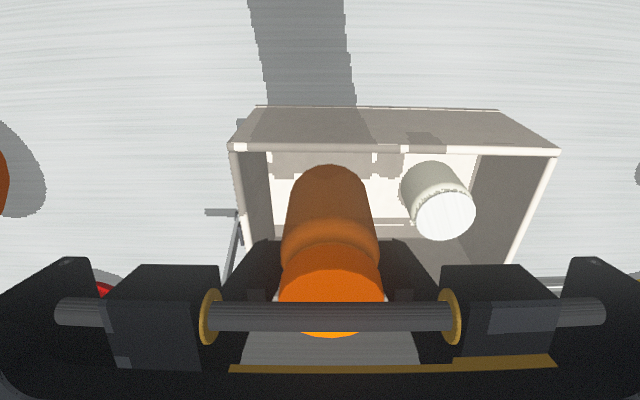

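View pics/s14.png

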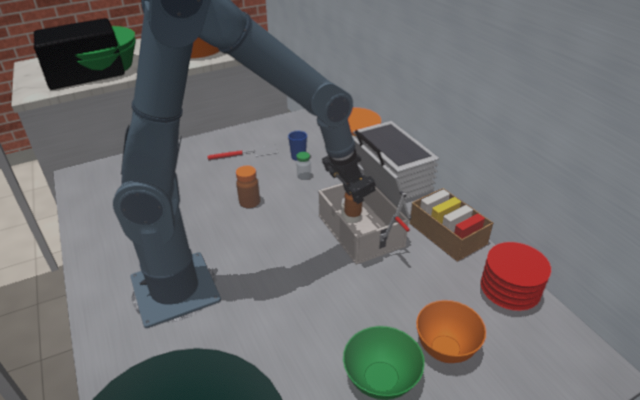

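Run:
```python
from h import *
p,im,d=load("w14");print(onz(p,[(228,144),(560,150),(254,106),(499,109)],110).round(1).tolist(),"tub",onz(p,[(446,216)],78).round(1))
print(onz(p,[(254,105),(499,109)],0).round(1).tolist())
```

```text
[[516.6, -152.7, 110.0], [519.9, 102.1, 110.0], [488.6, -129.5, 110.0], [489.5, 43.2, 110.0]] tub [[605.4  39.9  78. ]]
[[516.4, -157.2, 0.0], [518.9, 107.2, 0.0]]
```

servo_tool(increments=[0, 0, 0, -6.5, -0.6, 18, 40, 0, 0, 0, -6.5, -0.6, 18, 40, 0, 0, 0, 5.5, 0, 23, 40, 0, 0, 0, 5.5, 0, 23, 40, 0, 0, 0, 5.5, 0, 22, 40, 0, 0, 0, 3, 0, 12, 40, 0, 0, 0, 2, 0, 8, 40, 0, 0, 0, 0, 0, 0, 40, 0, 0, 0, 0, 0, 0, 40])

```text
time: 17.25
eef_pos: [569.5, -79.2, 85.8]
tcp_rot: [[-0.966, -0.0, 0.26], [-0.0, 1.0, -0.0], [-0.26, -0.0, -0.966]]
ft_force: [-0.5, -0.3, -2.3]
opening: 52.3
```

```bash
python3 mv.py 568 -78 77; python3 -c "
from h import *
snap('wrist','w15')"
```

```text
J [ 13.8  32.4 -12.2 117.2  19.   16.7  76.7] pos [569.5 -79.2  85.8] f [-0.5 -0.3 -2.3] t 17.25 open 52.3
tool shift [3.7 1.2 8.1]
[[-0.966, -0.0, 0.26], [-0.0, 1.0, -0.0], [-0.26, -0.0, -0.966]]
```

View pics/w15.png

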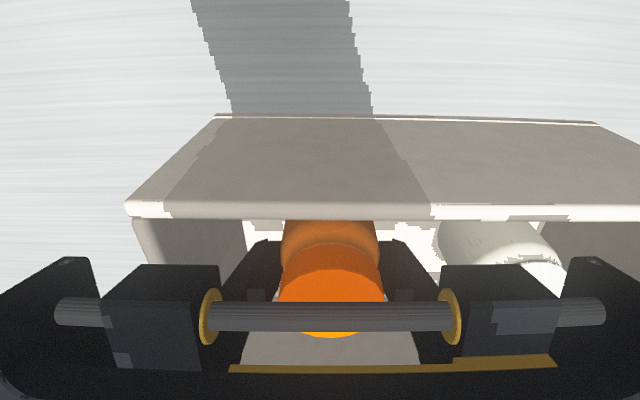

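Lower the last bit until the jar's foot touches.

servo_tool(increments=[0, 0, 0, 1.3, 0, 3.5, 40, 0, 0, 0, 0.8, 0, 2.5, 40, 0, 0, 0, 0, 0, 0, 40])

```text
time: 17.68
eef_pos: [568.3, -79.2, 78.5]
tcp_rot: [[-0.966, -0.0, 0.258], [-0.0, 1.0, -0.0], [-0.258, -0.0, -0.966]]
ft_force: [-0.2, 0.1, -1.7]
opening: 52.5
```

servo_tool(increments=[0, 0, 0, 0.4, 0, 1.5, 40, 0, 0, 0, 0, 0, 0, 40])

```text
time: 17.92
eef_pos: [568.8, -79.2, 77.4]
tcp_rot: [[-0.966, -0.0, 0.259], [-0.0, 1.0, -0.0], [-0.259, -0.0, -0.966]]
ft_force: [0.3, 0.5, -0.3]
opening: 52.1
```

servo_tool(increments=[0, 0, 0, 0.1, 0, 0.5, 40, 0, 0, 0, 0, 0, 0, 40])

```text
time: 18.18
eef_pos: [569.1, -79.3, 77.3]
tcp_rot: [[-0.966, 0.0, 0.26], [0.0, 1.0, -0.0], [-0.26, -0.0, -0.966]]
ft_force: [-1.4, -0.8, 5.6]
opening: 52.5
```

servo_tool(increments=[0, 0, 0, 0, 0, 0, 56, 0, 0, 0, 0, 0, 0, 64, 0, 0, 0, 0, 0, 0, 70, 0, 0, 0, 0, 0, 0, 70])

```text
time: 18.68
eef_pos: [568.5, -79.2, 76.6]
tcp_rot: [[-0.966, -0.0, 0.259], [-0.0, 1.0, 0.0], [-0.259, 0.0, -0.966]]
ft_force: [-0.6, 0.1, 0.2]
opening: 69.8
```

servo_tool(increments=[0, 0, 0, 0, 0, -10, 70, 0, 0, 0, 0, 0, -20, 70, 0, 0, 0, 0, 0, -30, 70, 0, 0, 0, 0, 0, -40, 70, 0, 0, 0, 0, 0, -40, 70, 0, 0, 0, 0, 0, 0, 70])

```text
time: 19.42
eef_pos: [533.5, -79.7, 215.4]
tcp_rot: [[-0.964, 0.001, 0.264], [0.0, 1.0, -0.002], [-0.264, -0.002, -0.964]]
ft_force: [0.4, 0.1, -0.5]
opening: 70.3
```

```bash
python3 g.py s16; python3 mv.py 568 -78 77; python3 -c "
from h import *
snap('wrist','w16')"
```

```text
[395 217  14  14  69] [401.84057971 223.36231884] [[ 624.9 -213.   162.7]] [ 0.1 -0.4 -0.3] [532.7 -79.6 213.5]
J [ 23.   17.3 -21.8 117.9  10.9  31.2  84.3] pos [532.7 -79.6 213.5] f [ 0.1 -0.4 -0.3] t 19.475 open 70.1
tool shift [  1.7   1.8 141. ]
[[-0.965, 0.001, 0.262], [0.0, 1.0, -0.001], [-0.262, -0.001, -0.965]]
```

View pics/w16.png

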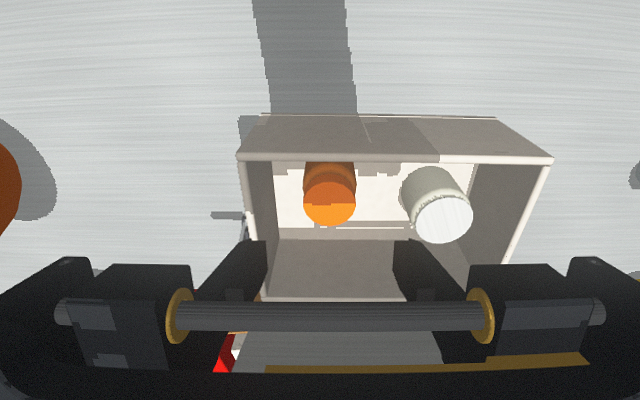

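View pics/s16.png

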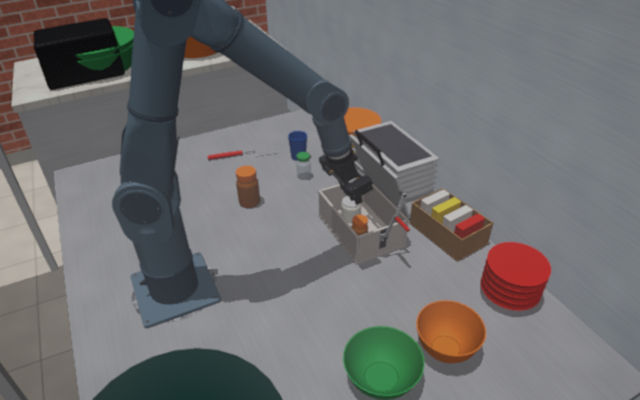

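servo_tool(increments=[0, 0, 0, 9, -40, -30, 70, 0, 0, 0, 9, -48, -30, 60, 0, 0, 0, 9, -48, -30, 60, 0, 7.5, 0, 0, 0, 0, 60, 0, 7.5, 0, 0, 0, 0, 60, 0, 0, 10, 0, 0, 0, 60, 0, 0, 10, 0, 0, 0, 60, 0, 0, 10, 0, 0, 0, 60, 0, 0, 10, 0, 0, 0, 60, 0, 0, 10, 0, 0, 0, 60])

```text
time: 20.78
eef_pos: [482.5, -215.0, 290.2]
tcp_rot: [[-0.639, 0.77, -0.003], [0.77, 0.639, 0.001], [0.002, -0.002, -1.0]]
ft_force: [0.6, 0.1, -0.4]
opening: 60.0
```

servo_tool(increments=[0, 0, 10, 0, 0, 0, 60, 0, 0, 10, 0, 0, 0, 60, 0, 0, 10, 0, 0, 0, 60, 0, 0, 10, 0, 0, 0, 60, 0, 8, 0, 0, 0, 0, 60, 0, 8, 0, 0, 0, 0, 60, 0, 9, 0, 0, 0, 0, 60, 0, 0, 0, 0, 0, 0, 60, 0, 0, 0, 0, 0, 0, 60])

```text
time: 21.9
eef_pos: [483.0, -214.2, 291.2]
tcp_rot: [[-0.001, 1.0, -0.002], [0.907, 0.001, 0.421], [0.421, -0.001, -0.907]]
ft_force: [-0.0, 0.6, -0.7]
opening: 60.1
```

```bash
python3 mv.py 600 -260 260; python3 -c "
from h import *
snap('wrist','w17');snap('side','s17')"
```

```text
J [ 38.1  25.   -9.   95.6 -18.5  73.3  37.1] pos [ 483.  -214.2  291.2] f [-0.   0.6 -0.7] t 21.9 open 60.1
tool shift [-54.8 117.    8.7]
[[-0.001, 1.0, -0.002], [0.907, 0.001, 0.421], [0.421, -0.001, -0.907]]
```

View pics/w17.png

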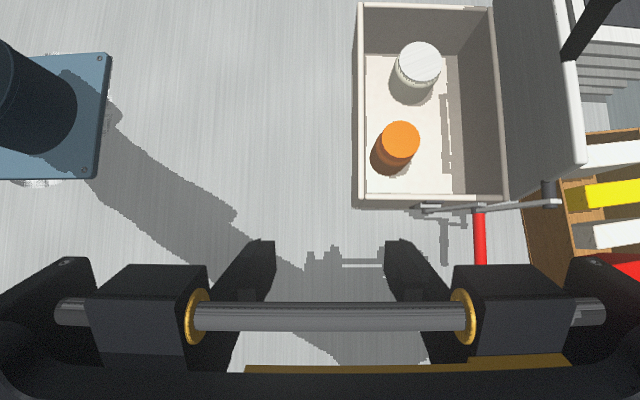

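View pics/s17.png

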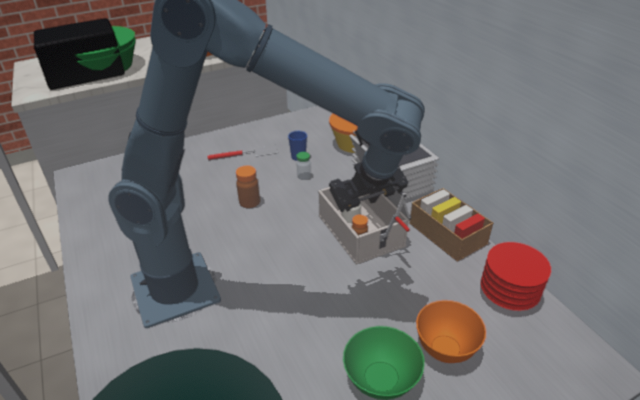

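Run:
```python
from h import *
p,im,d=load("w17")
print(onz(p,[(473,210),(486,210),(475,262),(488,262)],160).round(1).tolist());P=cloud(p,d);print(P[212:262:8,480].round(1), P[212:262:8,483].round(1)[:,2])
print("jar",onz(p,[(400,140)],103),"wall",onz(p,[(360,198),(505,198)],110))
print("lidedge/handle");
```

```text
[[625.0, -173.0, 160.0], [638.2, -173.0, 160.0], [624.2, -223.6, 160.0], [637.2, -223.7, 160.0]]
[[ 632.2 -174.9  159.6]
 [ 632.3 -182.8  158.3]
 [ 631.7 -190.7  158.6]
 [ 631.8 -198.5  157.7]
 [ 631.1 -206.4  158.1]
 [ 631.6 -214.2  156.3]
 [ 630.1 -221.9  158.4]] [160.3 158.3 158.9 157.9 159.3 159.7 159.5]
jar [[568.4885134  -82.39957163 103.        ]] wall [[ 518.2450608  -154.36584644  110.        ]
 [ 689.30951273 -154.12513455  110.        ]]
lidedge/handle
```

servo_tool(increments=[0, 0, 0, -20, 30, 5, 40, 0, 0, 0, -20, 40, 10, 40, 0, 0, 0, -10, 45, 14, 40, 0, 0, 0, -7, 33.5, 15, 40, 0, 0, 0, 0, 0, 0, 40, 0, 0, 0, 0, 0, 0, 40])

```text
time: 22.75
eef_pos: [631.1, -247.7, 228.6]
tcp_rot: [[-0.001, 1.0, -0.0], [0.907, 0.001, 0.422], [0.422, 0.0, -0.907]]
ft_force: [0.4, -0.1, -0.6]
opening: 39.9
```

```bash
python3 mv.py 631.5 -209.6 145.7; python3 -c "
from h import *
p,im,d=snap('wrist','w18')"
```

```text
J [ 32.4  42.7  -8.1  74.6 -17.4  75.   32.2] pos [ 631.1 -247.7  228.6] f [ 0.4 -0.1 -0.6] t 22.75 open 39.9
tool shift [-0.4  0.4 91.3]
[[-0.001, 1.0, -0.0], [0.907, 0.001, 0.422], [0.422, 0.0, -0.907]]
```

View pics/w18.png

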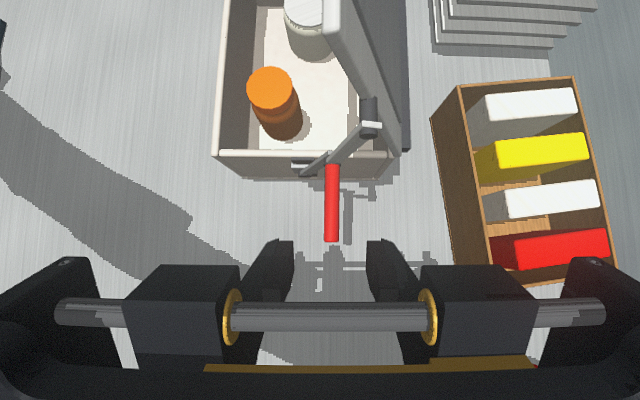

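Run:
```python
from h import *
p,im,d=load("w18");P=cloud(p,d);print(onz(p,[(332,165),(331,240),(325,200),(338,200)],155).round(1).tolist());print(P[165:240:10,332].round(1))
```

```text
[[633.5, -176.0, 155.0], [632.7, -235.1, 155.0], [628.0, -204.1, 155.0], [638.2, -204.1, 155.0]]
[[ 633.4 -176.8  158.1]
 [ 633.4 -185.   159.3]
 [ 633.4 -192.7  158.1]
 [ 633.4 -200.6  158.6]
 [ 633.4 -208.4  158.6]
 [ 633.4 -216.1  158. ]
 [ 633.4 -223.7  158. ]
 [ 633.4 -231.3  159.1]]
```

servo_tool(increments=[0, 0, 0, 1, 2, 31, 40, 0, 0, 0, 1, 0, 31, 40, 0, 0, 0, 1, 0, 21, 40, 0, 0, 0, 0, 0, 10, 40, 0, 0, 0, 0, 0, 0, 40, 0, 0, 0, 0, 0, 0, 30])

```text
time: 23.55
eef_pos: [633.8, -207.3, 146.1]
tcp_rot: [[0.0, 1.0, 0.002], [0.907, -0.001, 0.421], [0.421, 0.002, -0.907]]
ft_force: [-0.6, 0.9, -0.0]
opening: 32.1
```

servo_tool(increments=[0, 0, 0, 0, 0, 0, 20, 0, 0, 0, 0, 0, 0, 12, 0, 0, 0, 0, 0, 0, 6, 0, 0, 0, 0, 0, 0, 6])

```text
time: 24.05
eef_pos: [633.0, -206.7, 145.1]
tcp_rot: [[0.0, 1.0, -0.001], [0.906, -0.0, 0.422], [0.422, -0.001, -0.906]]
ft_force: [-4.5, -1.0, 4.3]
opening: 10.2
```

```bash
python3 mv.py 633 -205.6 145.2; python3 -c "
from h import *
p,im,d=snap('wrist','w19')"
```

```text
J [ 30.3  46.1  -9.1  80.8 -18.   65.   32.6] pos [ 633.  -206.7  145.1] f [-4.5 -1.   4.3] t 24.05 open 10.2
tool shift [1.  0.  0.4]
[[0.0, 1.0, -0.001], [0.906, -0.0, 0.422], [0.422, -0.001, -0.906]]
```

View pics/w19.png

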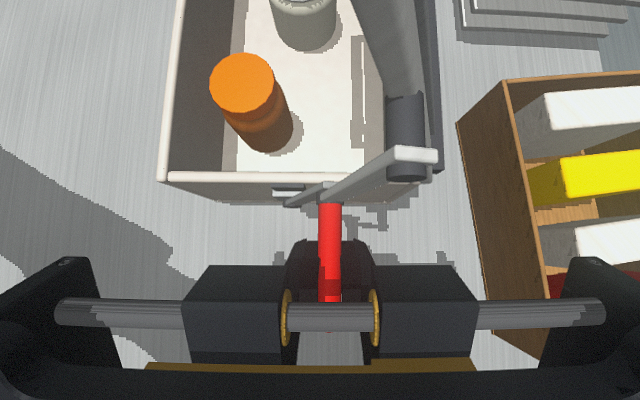

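servo_tool(increments=[0, 0, 0, 0.4, -2.5, -0.9, 6, 0, 0, 0, 0.6, -3.5, -1.2, 6, 0, 0, 0, 0.6, -3.5, -1.2, 6, 0, 0, 0, 0.6, -3.5, -1.2, 6, 0, 0, 0, 0.6, -3.5, -1.2, 6, 0, 0, 0, 0.6, -3.5, -1.2, 6, 0, 0, 0, 0, 0, 0, 6])

```text
time: 24.98
eef_pos: [611.9, -206.2, 151.8]
tcp_rot: [[0.001, 1.0, -0.003], [0.906, 0.0, 0.423], [0.423, -0.003, -0.906]]
ft_force: [0.1, -1.4, -11.7]
opening: 10.7
```

```bash
python3 mv.py 612 -206 153; python3 g.py s20
```

```text
J [ 31.2  44.   -9.3  83.9 -18.1  64.3  33.5] pos [ 611.9 -206.2  151.8] f [  0.1  -1.4 -11.7] t 24.975 open 10.7
tool shift [ 0.6  0.1 -1. ]
[[0.001, 1.0, -0.003], [0.906, 0.0, 0.423], [0.423, -0.003, -0.906]]
[401 230   2   2   4] [401.5 230.5] [[ 626.7 -213.   135.4]] [ -0.   -0.9 -11. ] [ 612.  -206.2  151.8]
```

View pics/s20c.png

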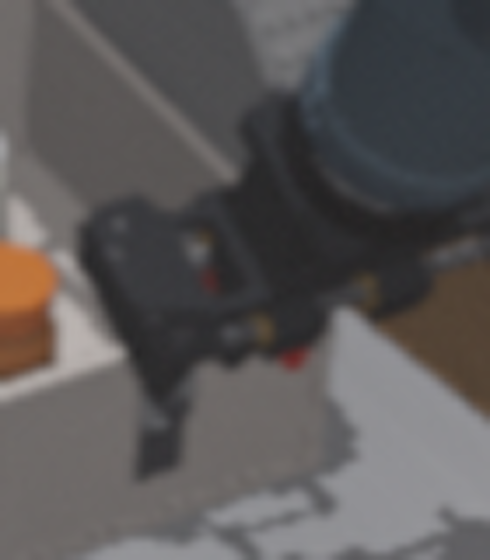

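servo_tool(increments=[0, 0, 0, -0.4, 0, 0.9, 6, 0, 0, 0, 0, 0, 0, 6])

```text
time: 25.28
eef_pos: [613.1, -206.2, 151.6]
tcp_rot: [[0.0, 1.0, -0.001], [0.906, 0.0, 0.423], [0.423, -0.001, -0.906]]
ft_force: [-1.1, -1.5, -7.1]
opening: 10.5
```

servo_tool(increments=[0, 0, 0, 0, 0, 0, 14, 0, 0, 0, 0, 0, 0, 20])

```text
time: 25.52
eef_pos: [614.5, -205.0, 153.0]
tcp_rot: [[-0.002, 1.0, 0.001], [0.906, 0.001, 0.424], [0.424, 0.002, -0.906]]
ft_force: [0.8, 0.5, 0.4]
opening: 20.0
```

```bash
python3 -c "
from h import *
p,im,d=snap('wrist','w21')"
```

```text
(no output)
```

View pics/w21.png

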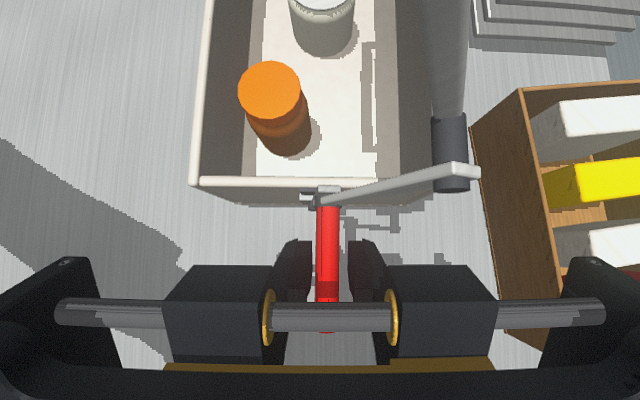

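servo_tool(increments=[0, 0, 0, 0, 0, 0, 34, 0, 0, 0, 0, 0, 0, 40, 0, 0, 0, 0, 0, -15, 40, 0, 0, 0, 0, 0, -35, 40, 0, 0, 0, 0, 0, -50, 40, 0, 0, 0, 0, 0, 0, 40])

```text
time: 26.32
eef_pos: [615.1, -252.1, 247.1]
tcp_rot: [[0.0, 1.0, 0.008], [0.909, -0.003, 0.418], [0.418, 0.007, -0.909]]
ft_force: [0.0, -0.6, -0.5]
opening: 39.9
```

```bash
python3 mv.py 480 -215 300; python3 -c "
from h import *
p,im,d=snap('wrist','w22')
P=cloud(p,d);hsv=cv2.cvtColor(im,cv2.COLOR_RGB2HSV);m=((hsv[...,0]<6)|(hsv[...,0]>174))&(hsv[...,1]>150)&(d>0)&(abs(P[...,0]-615)<40)&(P[...,1]<-165)&(P[...,2]>120);q=P[m];print(len(q),np.median(q,0),q.min(0),q.max(0))
snap('scene','sc22')
"
```

```text
J [ 33.4  40.2  -8.1  76.4 -17.5  75.5  32.8] pos [ 615.1 -252.1  247.1] f [ 0.  -0.6 -0.5] t 26.325 open 39.9
tool shift [  55.8 -134.9  -33.6]
[[0.0, 1.0, 0.008], [0.909, -0.003, 0.418], [0.418, 0.007, -0.909]]
949 [ 613.43978181 -206.00925934  162.68922245] [ 608.42527634 -235.97826357  158.77198005] [ 619.39964126 -175.6599626   165.15617426]
```

View pics/w22.png

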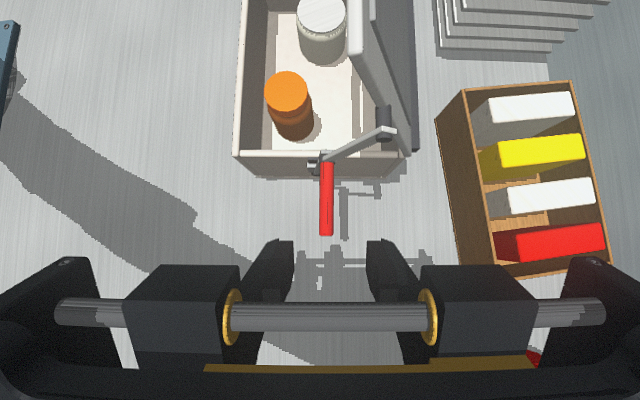

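View pics/sc22.png

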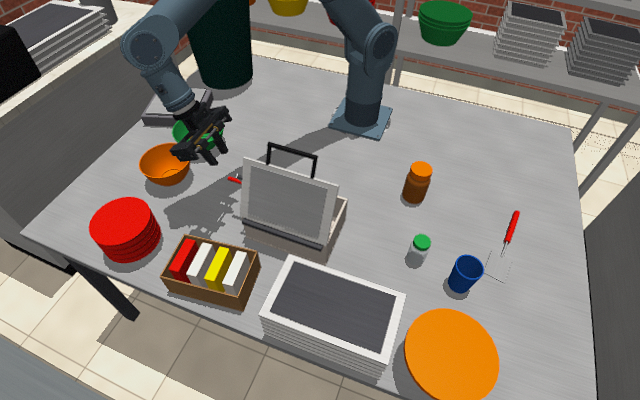

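Run:
```python
from h import *
p,im,d=load("sc22");P=cloud(p,d)
hsv=cv2.cvtColor(im,cv2.COLOR_RGB2HSV)
q=P[165:225,252:325].reshape(-1,3); q=q[(q[:,2]>130)&(q[:,2]<320)&(q[:,0]<760)&(q[:,0]>580)]
c=q.mean(0);u,s,v=np.linalg.svd(q-c);n=v[2];print(len(q),c,n,np.pi/2-np.arctan2(abs(n[2]),abs(n[0])),s)
m=(hsv[...,2]<60)&(P[...,2]>280)&(P[...,0]>560)&(P[...,0]<660)&(P[...,1]>-120)&(P[...,1]<60);q=P[m];print(len(q),np.median(q,0),q.min(0),q.max(0))
t=q[q[:,2]>320];print(np.median(t,0))
```

```text
3869 [660.08748642 -18.99535731 219.39711496] [ 0.92022391 -0.01565187  0.39107923] 1.168940340701697 [3623.37881759 2772.62417722  111.04693662]
335 [612.2241363  -21.57449651 333.28639996] [603.48245772 -88.07982136 284.00536584] [631.43177748  41.65192331 339.14270406]
[610.90342387 -19.64387106 335.40117392]
```

servo_tool(increments=[0, 0, 0, 20, -15, -43, 40, 0, 0, 0, 25, -15, -50, 40, 0, -8, 0, 10, -15, -20, 60, 0, -8, 0, 0, 0, 0, 60, 0, -9, 0, 0, 0, 0, 60, 0, 0, 0, 0, 0, 0, 60])

```text
time: 27.18
eef_pos: [568.9, -241.7, 367.5]
tcp_rot: [[-0.007, 1.0, -0.001], [1.0, 0.007, 0.003], [0.003, -0.001, -1.0]]
ft_force: [1.1, -1.0, -0.9]
opening: 60.0
```

```bash
python3 mv.py 612 -27 400
```

```text
J [21.8 22.3 -4.  84.7  1.5 73.2 18.1] pos [ 568.9 -241.7  367.5] f [ 1.1 -1.  -0.9] t 27.175 open 60.0
tool shift [214.5  44.6 -31.9]
[[-0.007, 1.0, -0.001], [1.0, 0.007, 0.003], [0.003, -0.001, -1.0]]
```

servo_tool(increments=[0, 0, 0, 30, 6, -10, 60, 0, 0, 0, 50, 9, -8, 60, 0, 0, 0, 55, 9, 0, 60, 0, 0, 0, 50, 8, 0, 60, 0, 0, 0, 29.5, 4, 0, 60, 0, 0, 0, 0, 0, 0, 60, 0, 0, 0, 0, 0, 0, 60])

```text
time: 28.05
eef_pos: [604.2, -34.2, 385.0]
tcp_rot: [[0.003, 1.0, -0.002], [1.0, -0.003, 0.0], [0.0, -0.002, -1.0]]
ft_force: [0.0, -1.0, 1.3]
opening: 60.0
```

```bash
python3 mv.py 605 -27 323; python3 -c "
from h import *
p,im,d=snap('wrist','w23')
P=cloud(p,d)
m=(im.max(2)<70)&(d>0)&(P[...,2]>300)&(P[...,2]<350)&(abs(P[...,1]+27)<64)&(abs(P[...,0]-605)<40);q=P[m];print(len(q),np.median(q,0),q.min(0),q.max(0))"
```

```text
J [ 5.4 20.6 -8.8 84.9  3.2 74.9 -3.8] pos [604.2 -34.2 385. ] f [ 0.  -1.   1.3] t 28.05 open 60.0
tool shift [ 7.2  0.9 62. ]
[[0.003, 1.0, -0.002], [1.0, -0.003, 0.0], [0.0, -0.002, -1.0]]
2824 [608.22356366 -31.21271734 337.58516038] [601.20937731 -90.93298579 300.147626  ] [625.96307332  36.97651391 340.45083092]
```

View pics/w23.png

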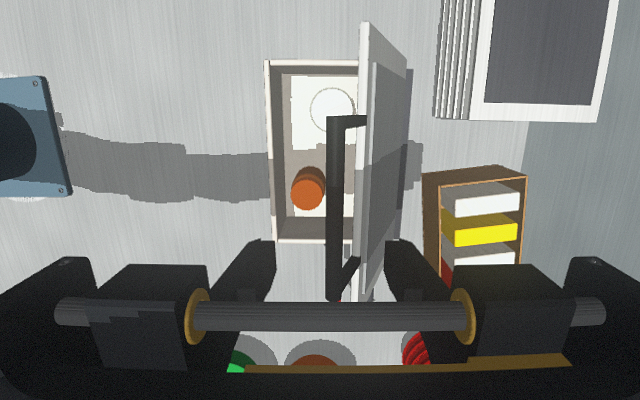

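servo_tool(increments=[0, 0, 0, 4, 2, 25, 60, 0, 0, 0, 3, 0, 22, 60, 0, 0, 0, 0, 0, 15, 60, 0, 0, 0, 0, 0, 0, 40, 0, 0, 0, 0, 0, 0, 25])

```text
time: 28.72
eef_pos: [606.9, -25.3, 324.8]
tcp_rot: [[0.001, 1.0, 0.001], [1.0, -0.001, -0.0], [-0.0, 0.001, -1.0]]
ft_force: [-1.0, 0.2, 0.4]
opening: 42.3
```

servo_tool(increments=[0, 0, 0, 0, 0, 0, 15, 0, 0, 0, 0, 0, 0, 6, 0, 0, 0, 0, 0, 0, 6, 0, 0, 0, 0, 0, 0, 6])

```text
time: 29.22
eef_pos: [606.7, -24.7, 324.2]
tcp_rot: [[0.0, 1.0, 0.001], [1.0, -0.0, 0.0], [0.0, 0.001, -1.0]]
ft_force: [0.6, -0.2, 1.5]
opening: 10.1
```

servo_tool(increments=[0, 0, 0, 0, -5.4, 2.3, 6, 0, 0, 0, 0, -5.3, 2.5, 6, 0, 0, 0, 0, -10.5, 5.3, 6, 0, 0, 0, 0, 0, 0, 6])

```text
time: 29.72
eef_pos: [583.6, -24.4, 312.8]
tcp_rot: [[-0.0, 1.0, -0.003], [1.0, 0.0, 0.0], [0.0, -0.003, -1.0]]
ft_force: [-0.2, 1.2, -1.4]
opening: 10.5
```

servo_tool(increments=[0, 0, 0, 0, -10.2, 5.9, 6, 0, 0, 0, 0, -9.8, 6.4, 6, 0, 0, 0, 0, -9.5, 6.9, 6, 0, 0, 0, 0, -9.2, 7.4, 6, 0, 0, 0, 0, -8.8, 7.8, 6, 0, 0, 0, 0, 0, 0, 6])

```text
time: 30.48
eef_pos: [536.8, -24.0, 277.9]
tcp_rot: [[-0.001, 1.0, -0.001], [1.0, 0.001, 0.001], [0.001, -0.001, -1.0]]
ft_force: [4.8, 3.3, -6.7]
opening: 10.3
```

servo_tool(increments=[0, 0, 0, 0, -7.6, 9, 6, 0, 0, 0, 0, -8, 8.6, 6, 0, 0, 0, 0, -7.5, 9, 6, 0, 0, 0, 0, -7.1, 9.4, 6, 0, 0, 0, 0, -6.6, 9.7, 6, 0, 0, 0, 0, -6.1, 10, 6, 0, 0, 0, 0, -5.6, 10.3, 6, 0, 0, 0, 0, 0, 0, 6])

```text
time: 31.48
eef_pos: [488.1, -23.5, 212.3]
tcp_rot: [[-0.001, 1.0, -0.001], [1.0, 0.001, 0.001], [0.001, -0.001, -1.0]]
ft_force: [2.4, 6.3, -3.4]
opening: 9.6
```

servo_tool(increments=[0, 0, 0, 0.7, -5, 10.6, 6, 0, 0, 0, 0, -4.5, 10.9, 6, 0, 0, 0, 0, -4, 11, 6, 0, 0, 0, 0, -3.4, 11.3, 6, 0, 0, 0, 0, -2.8, 11.4, 6, 0, 0, 0, 0, -2.3, 11.5, 6, 0, 0, 0, 0, -1.7, 11.6, 6, 0, 0, 0, 0, 0, 0, 6])

```text
time: 32.48
eef_pos: [463.6, -23.2, 133.7]
tcp_rot: [[-0.001, 1.0, -0.003], [1.0, 0.001, 0.001], [0.001, -0.003, -1.0]]
ft_force: [0.0, 7.2, -3.4]
opening: 8.8
```

servo_tool(increments=[0, 0, 0, 0.5, -0.7, 8, 6, 0, 0, 0, 0, -0.4, 6, 6, 0, 0, 0, 0, -0.2, 5, 6, 0, 0, 0, 0, 0, 3, 6, 0, 0, 0, 0, 0, 0, 6])

```text
time: 33.1
eef_pos: [461.6, -23.1, 111.9]
tcp_rot: [[-0.001, 1.0, -0.004], [1.0, 0.001, 0.0], [0.0, -0.004, -1.0]]
ft_force: [-1.5, 6.0, -3.3]
opening: 8.7
```

servo_tool(increments=[0, 0, 0, 0, 0, 1.5, 6, 0, 0, 0, 0, 0, 1.5, 6, 0, 0, 0, 0, 0, 0, 6])

```text
time: 33.48
eef_pos: [461.5, -23.2, 109.0]
tcp_rot: [[-0.001, 1.0, -0.004], [1.0, 0.001, 0.0], [0.0, -0.004, -1.0]]
ft_force: [-2.3, 5.3, -2.9]
opening: 8.8
```

servo_tool(increments=[0, 0, 0, 0, 0, 1.5, 6, 0, 0, 0, 0, 0, 1, 6, 0, 0, 0, 0, 0, 0, 6])

```text
time: 33.85
eef_pos: [461.5, -23.2, 106.5]
tcp_rot: [[-0.001, 1.0, -0.004], [1.0, 0.001, 0.0], [0.0, -0.004, -1.0]]
ft_force: [-2.6, 4.8, -2.8]
opening: 8.6
```

servo_tool(increments=[0, 0, 0, 0, 0, 1, 6, 0, 0, 0, 0, 0, 0.5, 6, 0, 0, 0, 0, 0, 0, 6])

```text
time: 34.22
eef_pos: [461.4, -23.2, 105.0]
tcp_rot: [[-0.001, 1.0, -0.005], [1.0, 0.001, 0.0], [0.0, -0.005, -1.0]]
ft_force: [-3.7, 5.5, -2.4]
opening: 8.3
```

servo_tool(increments=[0, 0, 0, 0, 0, 1, 6, 0, 0, 0, 0, 0, 1, 6, 0, 0, 0, 0, 0, 0, 6])

```text
time: 34.6
eef_pos: [461.4, -23.2, 103.0]
tcp_rot: [[-0.001, 1.0, -0.005], [1.0, 0.001, 0.0], [0.0, -0.005, -1.0]]
ft_force: [-3.3, 5.3, -3.4]
opening: 8.4
```

servo_tool(increments=[0, 0, 0, 0, 0, 1, 6, 0, 0, 0, 0, 0, 0.5, 6, 0, 0, 0, 0, 0, 0, 6])

```text
time: 34.98
eef_pos: [461.4, -23.1, 101.5]
tcp_rot: [[-0.001, 1.0, -0.005], [1.0, 0.001, 0.0], [0.0, -0.005, -1.0]]
ft_force: [-3.8, 5.3, -2.4]
opening: 8.8
```

Run:
```python
from h import *
p,im,d=snap("wrist","w30");P=cloud(p,d)
m=(im.max(2)<70)&(d>0)&(abs(P[...,2]-120)<25)&(P[...,1]>-10)&(P[...,1]<36)&(abs(P[...,0]-462)<12);q=P[m];print(len(q),np.median(q,0),np.percentile(q[:,2],[5,50,95]))
p,im,d=snap("side","s30")
```

```text
2875 [462.31492759  15.17780148 121.25743298] [118.4821325  121.25743298 122.72737541]
```

View pics/s30.png

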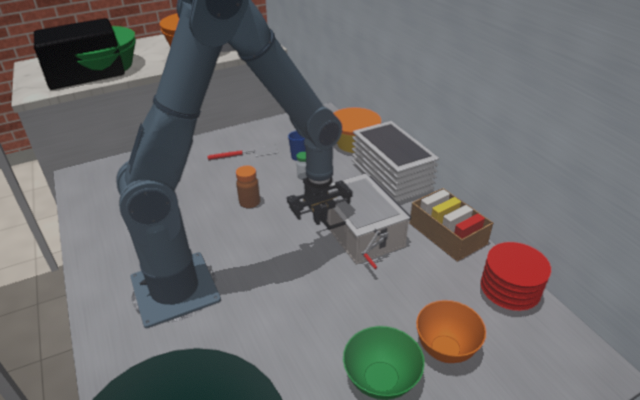

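servo_tool(increments=[0, 0, 0, 0, 0, 1, 6, 0, 0, 0, 0, 0, 0.5, 6, 0, 0, 0, 0, 0, 0, 6])

```text
time: 35.45
eef_pos: [461.4, -23.2, 100.5]
tcp_rot: [[-0.001, 1.0, -0.005], [1.0, 0.001, 0.0], [0.0, -0.005, -1.0]]
ft_force: [-5.3, 5.4, 4.5]
opening: 9.0
```

servo_tool(increments=[0, 0, 0, 0, 0, 1, 6, 0, 0, 0, 0, 0, 0, 6])

```text
time: 35.7
eef_pos: [461.4, -23.2, 100.3]
tcp_rot: [[-0.001, 1.0, -0.005], [1.0, 0.001, -0.0], [-0.0, -0.005, -1.0]]
ft_force: [-8.1, 5.6, 16.9]
opening: 8.8
```

servo_tool(increments=[0, 0, 0, 0, 0.6, -1.6, 6, 0, 0, 0, 0, 0, 0, 15, 0, 0, 0, 0, 0, 0, 40, 0, 0, 0, 0, 0, 0, 60, 0, 0, 0, 0, 0, 0, 60, 0, 0, 0, 0, 0, -20, 60, 0, 0, 0, 0, 0, -50, 60, 0, 0, 0, 0, 0, -60, 60, 0, 0, 0, 0, 0, 0, 60, 0, 0, 0, 0, 0, 0, 60])

```text
time: 36.95
eef_pos: [464.5, -23.7, 231.4]
tcp_rot: [[0.0, 1.0, -0.0], [1.0, -0.0, -0.0], [-0.0, -0.0, -1.0]]
ft_force: [-0.1, -0.0, -0.6]
opening: 59.6
```

Run:
```python
from h import *
p,im,d=snap("wrist","w31");P=cloud(p,d)
m=(im.max(2)<70)&(d>0)&(abs(P[...,2]-120)<25)&(P[...,1]>-80)&(P[...,1]<36)&(abs(P[...,0]-462)<12);q=P[m];print(len(q),np.median(q,0),np.percentile(q[:,2],[5,50,95]))
snap("side","s31");snap("scene","sc31");s=arm.sense();print(s["eef_pos"],s["ft_force"],s["time"])
# lid plane from wrist & scene
p,i,d=load("sc31");P=cloud(p,d);m=(d>0)&(abs(P[...,0]-607)<80)&(abs(P[...,1]+27)<120)&(abs(P[...,2]-119)<20);q=P[m];A=np.c_[q[:,:2],np.ones(len(q))];print(np.linalg.lstsq(A,q[:,2],rcond=None)[0],np.median(q[:,2]))
```

```text
1513 [461.82863985 -20.73900513 120.45990814] [117.68465595 120.45990814 121.95461509]
[463.83620521 -23.57576516 230.33212986] [ 0.47226484 -0.50365133  0.29515419] 37.1
[-5.16778953e-03  2.45348692e-03  1.23320514e+02] 120.2501762278738
```

View pics/w31.png

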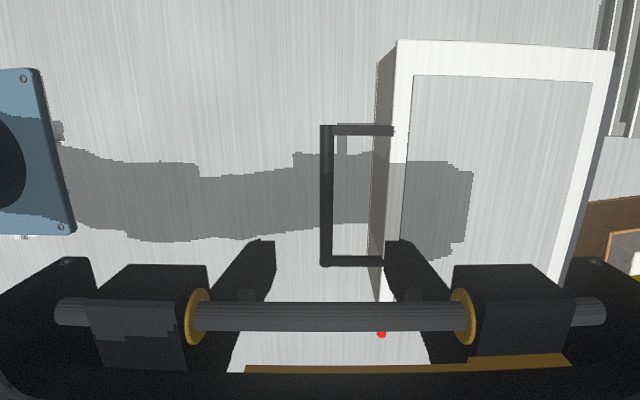

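View pics/sc31.png

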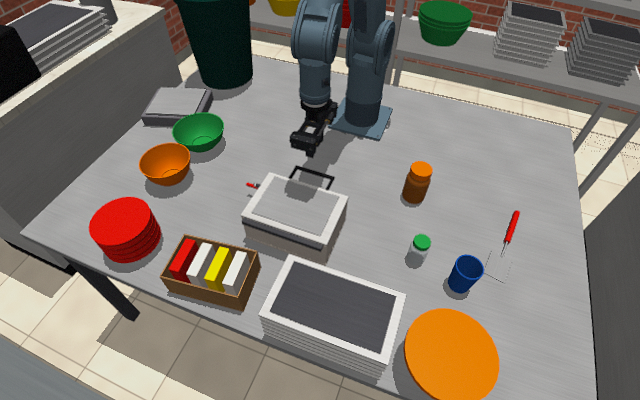

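Wrist view: the handle (326,195) is back at its starting height. Scene view: the lid is flat, the other things are in place and the arm is clear. I'm handing in.

```bash
python3 -c "
from station import arm
print(arm.finish_job(), arm.sense()['time'])"
```

```text
the job is handed in; nothing more can be done
the job is handed in; nothing more can be done
```

The orange-capped jar is in the cold box with the lid shut, and I handed the job in at about 37 s of the 72 s allowed; no verdict was reported.

**What I did**
- **Lid:** raised it to about 1.21 rad. The side view showed the stay snap past straight, a 0.6 mm overtravel met it taut, and backing off showed it held. I then let go and it stood alone.
- **Jar:** set it down upright with the tool leaned 15° back, at about (568, -80) mm, with the tub undisturbed beside it. The release grip's position in the side picture was unchanged, so the stay was still locked.
- **Stay:** pulled the grip about 20 mm to the front. By the grip's travel, the joint broke back to about 2.19 rad, and the lid held at about 1.17 rad.
- **Closing:** lowered the lid by its handle at about 0.4 rad/s until contact, opened the fingers and backed off.

**Last checks**
- **Lid shut:** the handle top is at 120.5 mm (121 to 122 mm at the start) and the lid surface is flat at about 120 mm, with a slope of 0.005.
- **Robot clear:** the wrist force is about 0.
- **Other things:** all look in place.

**Disagreements and limits**
- The scene and side cameras differed by up to about 13 mm in y, so I worked mainly from the wrist camera.
- The bar slid 5 to 6 mm in the pads on both lid moves. On the raise, about 37 N built up along the lid, straight towards the hinge, until I relieved it with the lid well short of taut. On closing, I pressed the lid down with about 17 N for a moment before backing off.
- I did not measure the stay's bracket directly.
- The jar could not be seen after the lid closed; it was last seen upright just before the handle was gripped.

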